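# Find the slipping saddle by its drag and lock the caramel frame

### The job

One of the three spare steel saddles parked astride the spare rule has cocoa butter on its soles and slips on the marble; the other two grip. Slide each in turn about 5 cm along the spare rule to feel which drags least, and leave each standing there until all three are tried. Then, keeping the saddles upright, set the slipping one down gently in the steel wash tray and lower a gripping one over the bare end of the frame's loose near rule until it stands on the marble, without forcing it or shoving the rule; the other gripping one stays standing on the marble, and the pieces of chocolate and the marker stay where they are.

Things in the scene. Friction and masses are not known exactly. Their poses are not given: they have to be found in the camera images.
- park_1 (a point): parking place 1 on the spare rule, a fixed 13 x 13 x 310 mm aluminium bar: point on its top face (13 mm above the marble), under the middle of the saddle parked there at the start; stays with the bar. y runs along the bar, z up; places 1, 2, 3 at -90, 10, 110 mm from the bar's middle along y. Each saddle stands astride the bar, its x, y along the bar's
- park_2 (a point): parking place 2, like place 1. All saddles: steel, 0.7 kg (+-8 %), 64 (x) x 60 (y) x 57 mm high, standing on two silicone soles on the marble. Groove along y through the underside, 16 mm wide, 16.5 mm high, 20 mm wide in the lowest 5 mm. Grip rib across the top, 22 mm thick (y), 48 mm long (x), from 30 to 57 mm above the marble: pinch it across y
- park_3 (a point): parking place 3, like place 1. The slipping saddle may be in any place and looks like the others. Dragged on the marble, a gripping one pulls back with 0.45 to 0.65 times the load on its soles (its weight plus any push), the slipping one with about a third of that
- rule_tail (a point): bare end of the loose near rule, an aluminium bar 13 x 13 x 340 mm, 0.16 kg. Point on its top face, 13 mm above the marble, on its centre line, 33 mm from the free end; 77 mm stick out past the short rule: centre the saddle here, its y along the bar. y runs along the bar (free end at -y), +x points into the frame, z up. Only marble for 35 mm on either side
- tray_floor (a point): centre of the inner floor (3 mm above the marble) of the steel wash tray, fixed; outside 130 mm (its x) by 170 mm (y), walls 3 mm, rim 31 mm above the marble, rolled edge 5 mm outward
- frame: finished part of the caramel frame, fixed; origin on the marble at the frame's middle; far rule along y at x = 81 mm, short rules along x at y = -86.5 and 86.5 mm (all 13 mm square), saddles like the spare ones at (-81, 137), (81, 137) and (81, -137) mm; the loose near rule lies along y at x = -81 mm
- bark_5: broken piece of chocolate, 48 x 46 x 12 mm, loose: leave alone; origin under its centre
- bark_2: broken piece of chocolate, 52 x 48 x 12 mm, loose: leave alone; origin under its centre
- marker_black: black marker, 14 x 127 x 15 mm, loose: leave alone; origin under its centre

How it is judged:
By the outcome, as a careful person would: the job done as asked, in the order asked, and still so for the second after the job is handed in, with the robot touching nothing.
It also fails if it takes over 72 s, if anything falls off the work surface, if the arm or the gripper's body presses on something with over 40 N, if the wrist force passes 120 N, or if a joint passes its speed limit or range.

### The arm

A 6-joint arm with a two-finger parallel gripper is mounted at the origin on a cart in front of the work surface, level with it; the furniture and walls round the work are solid. World frame = base frame: x ahead of the robot, y to its left, z up, the work surface at z = 0. Lengths are in m, angles in rad, forces in N, time in s.
With the tool pointing down it reaches from about 0.3 to 0.825 m from the base axis. Payload 5.4 kg.
Tool frame: the origin (TCP) lies midway between the tips of the shut fingers; the grasp point (between the pads) lies 19 mm behind it; x points along the fingers, y is the direction in which the jaws open and shut, and the axes are right-handed (so a half turn about x gives the same grasp; the last joint's range is limited). The gripper opens to 92 mm and grips with 3 to 60 N. Pads are 20 mm wide; open, the fingers measure 128 mm over their backs; the gripper's body (75 mm by 189 mm) begins 69 mm behind the grasp point.
Start: joints at [0.944, 0.158, 1.597, -0, 1.386, -0.21], TCP at [0.233, 0.526, 0.188] pointing down, gripper open.
Joint ranges: [-2.91, 2.91], [-0.94, 2.29], [0.18, 2.7], [-1.29, 4.43], [0.17, 2.64], [-3, 3]. Speed limits (rad/s): [2.57, 2.57, 3.14, 3.14, 3.14, 3.14].

### API

Orientations are given as a 3x3 rotation matrix whose columns are the frame's x, y, z axes.
In Python, from rig import arm gives the robot as it stands.
- The arm moves only by the shell command python3 -m creep 'ROWS' [OPENING] [FORCE]. ROWS is JSON, one flat list of numbers, 4 for each row, row after row: the shift along the tool's x, y, z in m, then the turn about the tool's x in rad. A call has 1 to 20 rows; each row is the pose to reach, as a shift and turn from the pose measured when the call began, along the tool's axes at that moment; what a row does not reach only later rows make up. A row lasts 1/8 s, in which the tool goes at most 62.5 mm and 10.7 degrees, less where a joint would pass 70% of its speed; a pose out of reach is approached as far as the arm can. A call with a gripper value outside its range is refused whole. OPENING is the closure in counts, from 0 (fully open) to 255 (shut), set as the call begins (- or left out, the last holds). The fingers move at their own pace and stop on an object; FORCE is the grip in N (left out, the last holds). Time passes only in rows, so rows that repeat a pose let the fingers close. It gives the time, the measured TCP pose, the force and the opening at its end, in the units of the state.
- arm.sense(): the state, without advancing time (a new reading comes with each control period).
- arm.capture(name): name is "scene" or "top" or "wrist"; returns the picture (400x640x3 uint8, blue, green, red); there is no depth.
- arm.camera_params(name): a dict with "intrinsics" (3x3 intrinsics, pixels), "xyz" and "attitude" of the camera in the world; the wrist camera has in their place "mount" (4x4, takes a point from camera to tool coordinates, whose origin is the TCP and whose axes are the tool frame's). Camera axes: x right, y up, looking along -z (the intrinsics and any distortion apply to the point x, -y, -z); pixel columns grow to the right and rows downward; lengths in m; the calibration is good to about 2 mm. A picture is of the moment at which its call begins: read the wrist's pose just before it. camera_params takes no time and is no camera call.
- arm.job_done(): hands the job in, once; it reports no verdict.
The state is a dict: "t": time; "qpos": joint angles; "qd": joint speeds; "joint_efforts": joint torques, N m; "eef_pos": TCP position; "tcp_rot": TCP orientation; "ft_force": force on the tool from outside, world axes, zero at the start; "wrist_torque": the same for the moment, N m; "width": opening from 0.0 (shut) to 1.0 (fully open).
Only numpy, scipy, OpenCV 4.12 (cv2) and the standard library are available. Lean on these libraries where they do the work, as an engineer would, in place of code of your own. Each camera call takes 0.05 s, during which the arm holds its last target.

## Working session

There is one attempt and no reset: what is moved stays moved. The work goes in short steps, Python scripts to look and compute and a shell command to move; the robot and the scene stay as the last step left them, time stands still between calls to the robot, and variables do not carry over. Pictures are saved under pics/ and viewed, and the job is handed in when it is done.

```bash
mkdir -p pics; ls; python3 - <<'E'
from rig import arm
import cv2
s=arm.sense();print(s)
for n in("scene","top","wrist"):
    p=arm.camera_params(n);print(n,p)
    im=arm.capture(n);cv2.imwrite(f"pics/{n}0.png",im)
E
```

```text
pics
{'t': 0.0, 'qpos': array([ 9.43895409e-01,  1.59019436e-01,  1.59820435e+00, -4.28784051e-05,
        1.38621771e+00, -2.10114519e-01]), 'qd': array([ 0.0010051 ,  0.00092747, -0.00020155, -0.00057223,  0.00037965,
        0.0013107 ]), 'joint_efforts': array([-1.09033226e-03, -3.85567296e+01, -3.22105050e+01,  6.99595059e-02,
        3.80503235e-02, -1.07150443e-04]), 'eef_pos': array([0.23241148, 0.52520244, 0.18684958]), 'tcp_rot': array([[-1.05046310e-03,  4.04815863e-01,  9.14397624e-01],
       [-1.52200731e-03,  9.14396422e-01, -4.04817079e-01],
       [-9.99998290e-01, -1.81696527e-03, -3.44406996e-04]]), 'ft_force': array([-0.12831245, -0.59177641, -0.40738892]), 'wrist_torque': array([-0.03407913, -0.00285707, -0.04522881]), 'width': 0.999586606664005}
scene {'intrinsics': array([[441.63791638,   0.        , 315.51385919],
       [  0.        , 441.63791638, 208.41422512],
       [  0.        ,   0.        ,   1.        ]]), 'xyz': array([ 0.19273264, -0.78037722,  0.93510256]), 'attitude': array([[ 0.90535753,  0.30299812, -0.29752292],
       [-0.42438356,  0.6704111
[... 280 characters left out ...]
  1.02170518]), 'attitude': array([[ 0.00935917,  0.99801353, -0.06230092],
       [-0.99964615,  0.01088949,  0.02426936],
       [ 0.02489958,  0.06205173,  0.99776229]])}
wrist {'intrinsics': array([[304.39250482,   0.        , 319.62546602],
       [  0.        , 304.39250482, 197.78971289],
       [  0.        ,   0.        ,   1.        ]]), 'mount': array([[-1.42800355e-03,  2.42754017e-01, -9.70086825e-01,
        -1.98142879e-01],
       [ 9.99998443e-01,  1.35265512e-03, -1.13354684e-03,
        -8.87664896e-05],
       [ 1.03701986e-03, -9.70086933e-01, -2.42755570e-01,
        -6.80196300e-02],
       [ 0.00000000e+00,  0.00000000e+00,  0.00000000e+00,
         1.00000000e+00]])}
```

View pics/scene0.png

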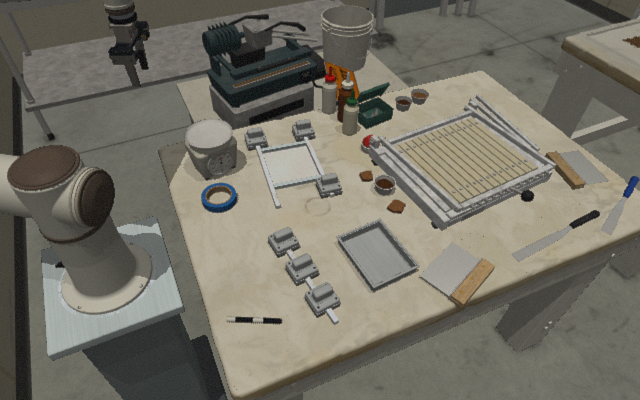

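View pics/top0.png

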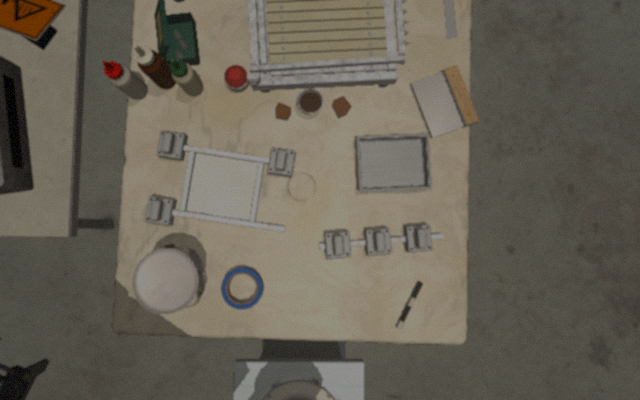

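View pics/wrist0.png

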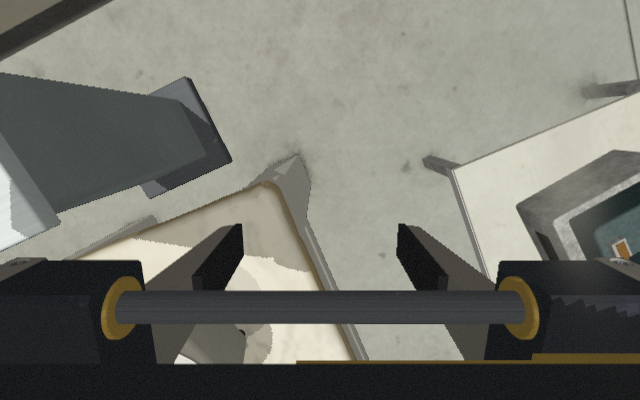

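The top view shows the spare rule at about (320–442, 236–247) with saddles at x≈337, 377 and 417. The tray is around (393,163) and the loose rule's free end is near (284,228). I'll enlarge both areas.

```bash
cat > h.py <<'E'
import numpy as np
from rig import arm
def ray(name,uv,z,wp=None):
    p=arm.camera_params(name);K=p["intrinsics"]
    d=np.linalg.inv(K)@np.array([uv[0],uv[1],1.]);d=np.array([d[0],-d[1],-d[2]])
    if name=="wrist":
        M=p["mount"];R=wp[1]@M[:3,:3];o=wp[0]+wp[1]@M[:3,3]
    else: R=p["attitude"];o=p["xyz"]
    w=R@d; return o+w*(z-o[2])/w[2]
def proj(name,P,wp=None):
    p=arm.camera_params(name)
    if name=="wrist":
        M=p["mount"];R=wp[1]@M[:3,:3];o=wp[0]+wp[1]@M[:3,3]
    else: R=p["attitude"];o=p["xyz"]
    c=R.T@(np.asarray(P)-o);q=p["intrinsics"]@np.array([c[0],-c[1],-c[2]]);return q[:2]/q[2]
def go(p,yaw_y,s=None):
    """shift in tool axes from the present pose to TCP p, and the turn about tool x so tool y -> yaw_y (xy)"""
    s=s or arm.sense();R=s["tcp_rot"]
    d=R.T@(np.asarray(p)-s["eef_pos"])
    y=R.T@np.array([yaw_y[0],yaw_y[1],0]);a=np.arctan2(y[2],y[1])
    return d.round(4),round(float((a+np.pi/2)%np.pi-np.pi/2),4)
E
python3 - <<'E'
import cv2
im=cv2.imread("pics/top0.png")
cv2.imwrite("pics/a.png",cv2.resize(im[210:270,310:450],None,fx=5.7,fy=5.7,interpolation=cv2.INTER_CUBIC))
cv2.imwrite("pics/b.png",cv2.resize(im[125:240,140:300],None,fx=5,fy=5,interpolation=cv2.INTER_CUBIC))
cv2.imwrite("pics/c.png",cv2.resize(im[125:200,345:445],None,fx=6,fy=6,interpolation=cv2.INTER_CUBIC))
E
```

```text
(no output)
```

View pics/a.png

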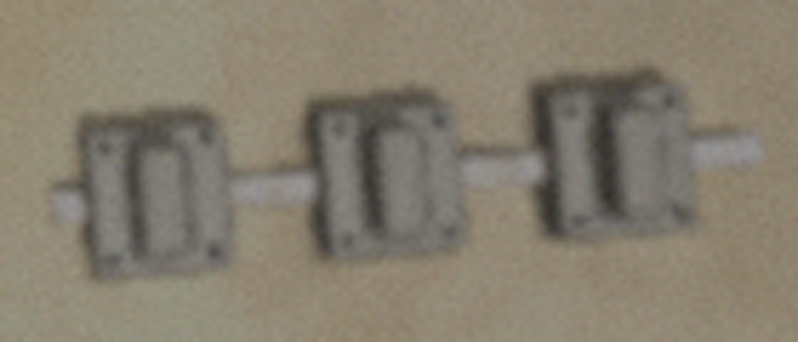

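View pics/b.png

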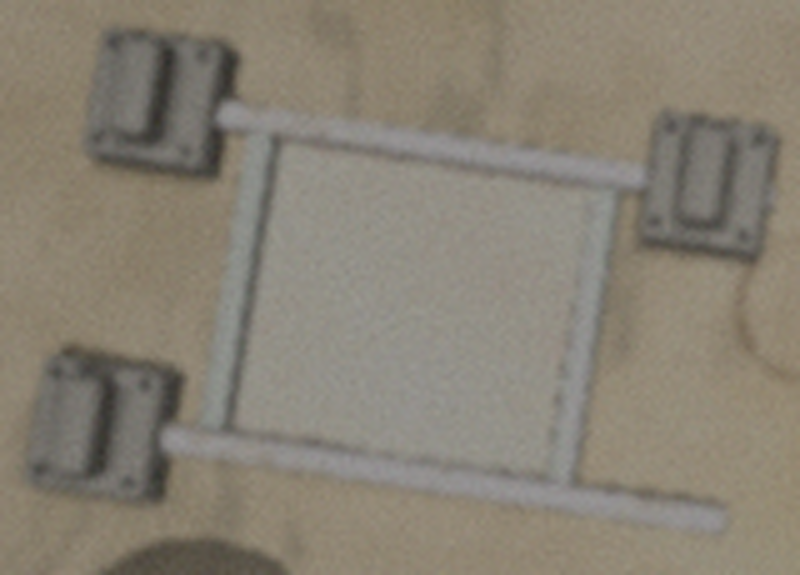

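View pics/c.png

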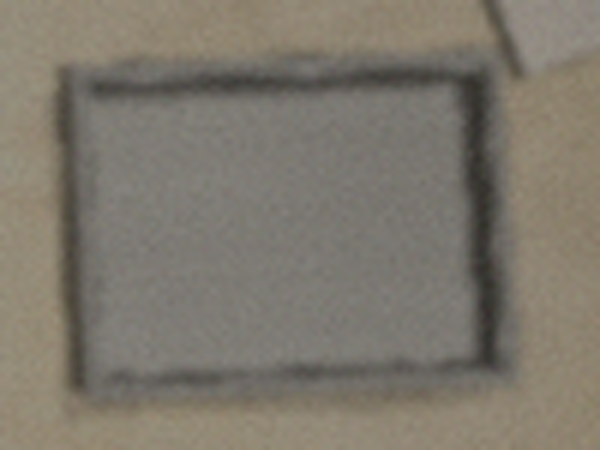

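```bash
python3 - <<'E'
from h import *
np.set_printoptions(precision=4,suppress=True)
a=lambda x,y:(310+x/5.7-.4,210+y/5.7-.4)
b=lambda x,y:(140+x/5-.4,125+y/5-.4)
c=lambda x,y:(345+x/6-.4,125+y/6-.4)
P=ray("top",a(52,202),.013);Q=ray("top",a(762,148),.013)
print("bar",P,Q,np.linalg.norm(P-Q)); yb=(P-Q)/np.linalg.norm(P-Q);m=(P+Q)/2
for k in(-.09,.01,.11):print("park",m+k*yb)
print("ybar",yb)
for u in((163,205),(402,180),(645,158)):print("rib top",ray("top",a(*u),.057))
F=ray("top",b(727,518),.013);G=ray("top",b(165,440),.013);print("rule",F,G,(G-F)/np.linalg.norm(G-F), np.linalg.norm(G-F))
yr=(G-F)/np.linalg.norm(G-F);print("tail",F+.033*yr)
print("far rule",ray("top",b(225,112),.013),ray("top",b(645,180),.013))
for u in((62,68),(492,62),(512,378),(80,392)):print("tray rim",ray("top",c(*u),.031))
E
```

```text
bar [ 0.4352 -0.0453  0.013 ] [ 0.4612 -0.3545  0.013 ] 0.310320348950107
park [ 0.4558 -0.2896  0.013 ]
park [ 0.4474 -0.1899  0.013 ]
park [ 0.439  -0.0903  0.013 ]
ybar [-0.084   0.9965  0.    ]
rib top [ 0.4359 -0.0903  0.057 ]
rib top [ 0.447  -0.1895  0.057 ]
rib top [ 0.457 -0.291  0.057]
rule [0.4758 0.0382 0.013 ] [0.5113 0.3138 0.013 ] [0.128  0.9918 0.    ] 0.27791370769876284
tail [0.48   0.0709 0.013 ]
far rule [0.6743 0.2895 0.013 ] [0.6431 0.0814 0.013 ]
tray rim [ 0.7043 -0.1315  0.031 ]
tray rim [ 0.7095 -0.3093  0.031 ]
tray rim [ 0.5786 -0.3167  0.031 ]
tray rim [ 0.5707 -0.1395  0.031 ]
```

```bash
python3 - <<'E'
from h import *
print(go((.456,-.29,.16),(-.084,.9965)))
# triangulate bucket lid
p=[]
for n,uv in(("scene",(209,136)),("top",(167,278))):
    o=arm.camera_params(n)["xyz"];d=ray(n,uv,0)-o;p.append((o,d/np.linalg.norm(d)))
A=sum(np.eye(3)-np.outer(d,d) for o,d in p);B=sum((np.eye(3)-np.outer(d,d))@o for o,d in p)
print(np.linalg.solve(A,B))
E
```

```text
(array([ 0.0278, -0.655 ,  0.5345]), -0.5009)
[0.36247793 0.28724373 0.11721278]
```

```bash
python3 -m creep '[-0.03,-0.655,0.534,-0.5,-0.03,-0.655,0.534,-0.5,-0.03,-0.655,0.534,-0.5,-0.03,-0.655,0.534,-0.5,-0.03,-0.655,0.534,-0.5,-0.03,-0.655,0.534,-0.5,-0.03,-0.655,0.534,-0.5,-0.03,-0.655,0.534,-0.5,-0.03,-0.655,0.534,-0.5,-0.03,-0.655,0.534,-0.5,0.02,-0.655,0.534,-0.5,0.02,-0.655,0.534,-0.5,0.02,-0.655,0.534,-0.5,0.02,-0.655,0.534,-0.5,0.02,-0.655,0.534,-0.5,0.02,-0.655,0.534,-0.5]' 100 10
python3 - <<'E'
from h import *
import cv2
s=arm.sense();print(s["eef_pos"],s["tcp_rot"],s["qpos"],s["width"],s["t"])
im=arm.capture("wrist");cv2.imwrite("pics/w1.png",im)
E
```

```text
t: 2.15
eef_pos: [0.4553, -0.289, 0.1676]
tcp_rot: [[-0.001, -0.083, 0.997], [-0.0, 0.997, 0.083], [-1.0, -0.0, -0.001]]
ft_force: [0.5, -0.1, -0.1]
width: 0.611
[ 0.4553288  -0.2889672   0.16758396] [[-1.40130615e-03 -8.32562023e-02  9.96527190e-01]
 [-1.54410940e-04  9.96528175e-01  8.32560674e-02]
 [-9.99999006e-01 -3.72074603e-05 -1.40929673e-03]] [-7.88971109e-01  8.31019447e-02  1.71992552e+00 -1.13339868e-03
  1.33944308e+00 -2.44285973e+00] 0.611319145691605 2.15
```

View pics/w1.png

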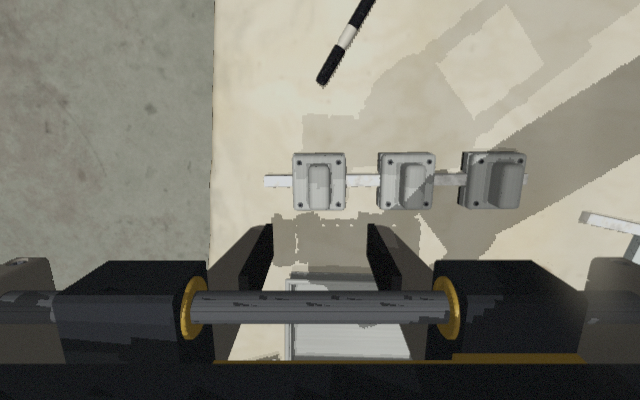

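```bash
python3 - <<'E'
import cv2
im=cv2.imread("pics/w1.png")
cv2.imwrite("pics/w1a.png",cv2.resize(im[140:225,255:415],None,fx=5,fy=5,interpolation=cv2.INTER_CUBIC))
cv2.imwrite("pics/w1b.png",cv2.resize(im[140:225,400:540],None,fx=5,fy=5,interpolation=cv2.INTER_CUBIC))
from h import *
s=arm.sense();wp=(s["eef_pos"],s["tcp_rot"])
print(proj("wrist",(s["eef_pos"][0],s["eef_pos"][1],.057),wp))
E
```

```text
[319.40884227 188.99318692]
```

View pics/w1a.png

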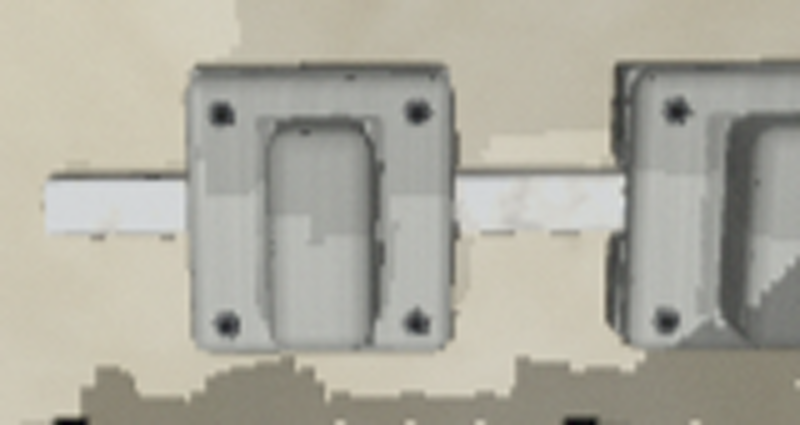

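View pics/w1b.png

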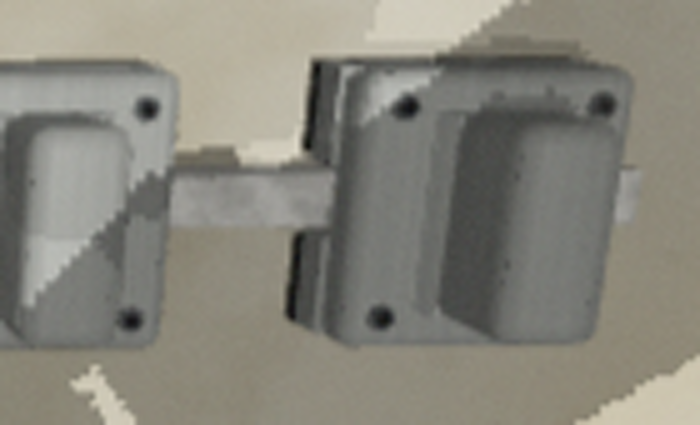

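```bash
python3 - <<'E'
from h import *
np.set_printoptions(precision=4,suppress=True)
s=arm.sense();wp=(s["eef_pos"],s["tcp_rot"])
a=lambda x,y:(255+x/5-.4,140+y/5-.4)
b=lambda x,y:(400+x/5-.4,140+y/5-.4)
L=ray("wrist",a(45,206),.013,wp);R=ray("wrist",b(638,195),.013,wp);print(L,R,np.linalg.norm(R-L))
y=(R-L)/np.linalg.norm(R-L);print(y, ray("wrist",a(535,201),.013,wp))
m=L+.155*y
for k in(-.09,.01,.11):print("park",m+k*y)
print("rib1",ray("wrist",a(321,237),.057,wp),"plate",ray("wrist",a(320,205),.030,wp))
print("rib2",ray("wrist",b(75,230),.057,wp)); print("rib3",ray("wrist",b(557,225),.057,wp))
p=m-.09*y
print(go((p[0],p[1],.034),y))
E
```

```text
[ 0.4607 -0.3543  0.013 ] [ 0.4324 -0.0449  0.013 ] 0.3106459999568458
[-0.0911  0.9958  0.    ] [ 0.45   -0.2392  0.013 ]
park [ 0.4548 -0.2896  0.013 ]
park [ 0.4457 -0.19    0.013 ]
park [ 0.4366 -0.0904  0.013 ]
rib1 [ 0.4535 -0.2895  0.057 ] plate [ 0.4519 -0.2899  0.03  ]
rib2 [ 0.4438 -0.1906  0.057 ]
rib3 [ 0.4345 -0.0912  0.057 ]
(array([ 0.1339, -0.0007, -0.0007]), -0.0072)
```

```bash
python3 -m creep '[0.05,-0.001,-0.001,-0.005,0.1,-0.001,-0.001,-0.005,0.115,-0.001,-0.001,-0.005,0.125,-0.001,-0.001,-0.005,0.131,-0.001,-0.001,-0.005,0.133,-0.001,-0.001,-0.005,0.133,-0.001,-0.001,-0.005]' 
python3 -m creep '[0,0,0,0,0,0,0,0,0,0,0,0,0,0,0,0]' 180 12
```

```text
t: 3.08
eef_pos: [0.455, -0.2904, 0.0358]
tcp_rot: [[0.0, -0.089, 0.996], [-0.002, 0.996, 0.089], [-1.0, -0.002, -0.0]]
ft_force: [0.2, -0.9, -0.8]
width: 0.608
t: 3.58
eef_pos: [0.455, -0.2904, 0.0358]
tcp_rot: [[0.0, -0.089, 0.996], [-0.002, 0.996, 0.089], [-1.0, -0.002, -0.0]]
ft_force: [1.1, 0.0, 0.7]
width: 0.296
```

```bash
python3 -m creep '[0,0,0,0,0,0,0,0,0,0,0,0]' 255 15
python3 -m creep '[0,-0.004,0,0,0,-0.008,0,0]' 
python3 -m creep '[0,-0.006,0,0,0,-0.012,0,0]' 
python3 -m creep '[0,-0.006,0,0,0,-0.012,0,0]' 
python3 -m creep '[0,-0.006,0,0,0,-0.012,0,0]' 
python3 -m creep '[0,-0.006,0,0,0,-0.007,0,0]'
```

```text
t: 3.95
eef_pos: [0.455, -0.2904, 0.0358]
tcp_rot: [[0.0, -0.089, 0.996], [-0.002, 0.996, 0.089], [-1.0, -0.002, -0.0]]
ft_force: [0.3, 0.6, 0.8]
width: 0.005
t: 4.2
eef_pos: [0.4557, -0.2987, 0.0358]
tcp_rot: [[0.0, -0.089, 0.996], [-0.002, 0.996, 0.089], [-1.0, -0.002, 0.0]]
ft_force: [0.1, -0.8, -0.9]
width: 0.005
t: 4.45
eef_pos: [0.4569, -0.3113, 0.0359]
tcp_rot: [[0.0, -0.089, 0.996], [-0.002, 0.996, 0.089], [-1.0, -0.002, 0.0]]
ft_force: [0.9, -0.1, -0.9]
width: 0.004
t: 4.7
eef_pos: [0.4579, -0.3238, 0.0359]
tcp_rot: [[0.0, -0.089, 0.996], [-0.002, 0.996, 0.089], [-1.0, -0.002, 0.0]]
ft_force: [-0.3, 0.3, -0.3]
width: 0.001
t: 4.95
eef_pos: [0.459, -0.3362, 0.0359]
tcp_rot: [[0.0, -0.088, 0.996], [-0.002, 0.996, 0.088], [-1.0, -0.002, 0.0]]
ft_force: [0.1, 0.1, 0.7]
width: 0.007
t: 5.2
eef_pos: [0.4597, -0.3436, 0.036]
tcp_rot: [[0.0, -0.088, 0.996], [-0.002, 0.996, 0.088], [-1.0, -0.002, 0.0]]
ft_force: [0.0, 0.4, -0.1]
width: 0.008
```

The fingers shut on nothing, and I shouldn't have chained the moves. I'll look.

```bash
python3 - <<'E'
from h import *
import cv2
im=arm.capture("wrist");cv2.imwrite("pics/w2.png",im)
im=arm.capture("scene");cv2.imwrite("pics/s2.png",cv2.resize(im[200:340,220:400],None,fx=4,fy=4,interpolation=cv2.INTER_CUBIC))
E
```

```text
(no output)
```

View pics/w2.png

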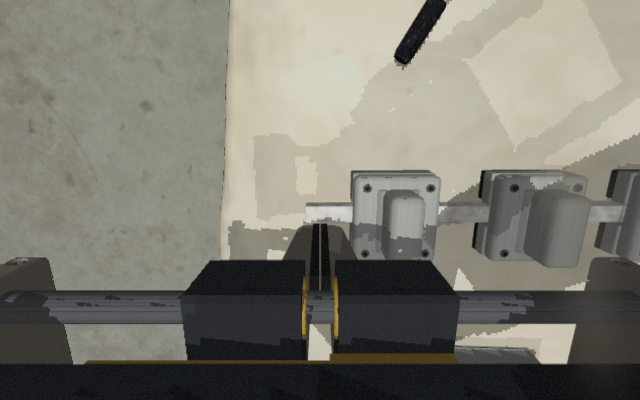

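View pics/s2.png

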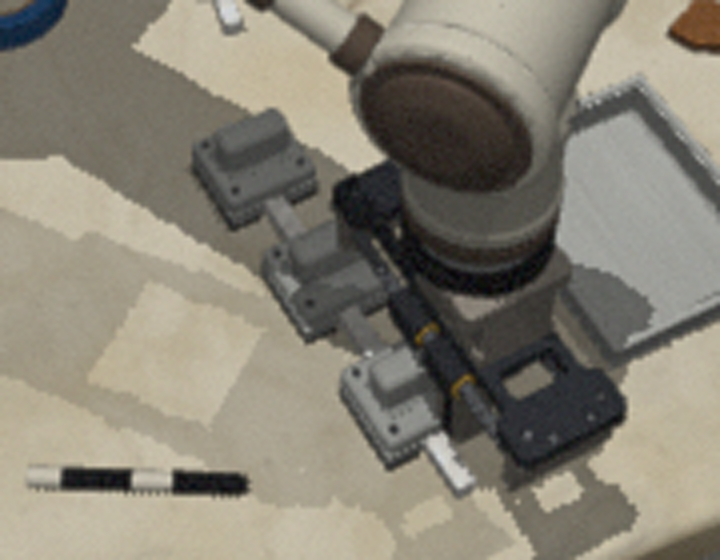

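```bash
python3 - <<'E'
from h import *
import cv2
np.set_printoptions(precision=4,suppress=True)
s=arm.sense();wp=(s["eef_pos"],s["tcp_rot"]);print(s["eef_pos"],s["tcp_rot"],s["qpos"])
R=wp[1]
for d in((0,0,0),(-.019,0,0),(-.05,0,0),(-.088,0,0)):
    P=s["eef_pos"]+R@np.array(d);print(d,proj("wrist",P,wp),proj("scene",P),proj("top",P))
print(proj("wrist",(.4548,-.2896,.057),wp),proj("wrist",(.4607,-.3543,.013),wp))
im=arm.capture("wrist");cv2.imwrite("pics/w2a.png",cv2.resize(im[150:290,250:450],None,fx=4,fy=4,interpolation=cv2.INTER_CUBIC))
im=arm.capture("top");cv2.imwrite("pics/t2.png",cv2.resize(im[190:300,310:450],None,fx=5,fy=5,interpolation=cv2.INTER_CUBIC))
E
```

```text
[ 0.4596 -0.3432  0.0359] [[ 0.0002 -0.0884  0.9961]
 [-0.0019  0.9961  0.0884]
 [-1.     -0.0019  0.    ]] [-0.8512  0.3179  1.7274 -0.0013  1.0947 -2.51  ]
(0, 0, 0) [319.4698 223.7103] [334.1756 311.5241] [441.7171 236.3105]
(-0.019, 0, 0) [319.5068 233.6203] [334.5566 307.2391] [444.2595 236.4244]
(-0.05, 0, 0) [319.5856 254.6819] [335.2017 299.9831] [448.6276 236.6201]
(-0.088, 0, 0) [319.7345 294.4997] [336.035  290.6103] [454.3904 236.8783]
[406.4383 234.696 ] [304.7631 214.0253]
```

View pics/w2a.png

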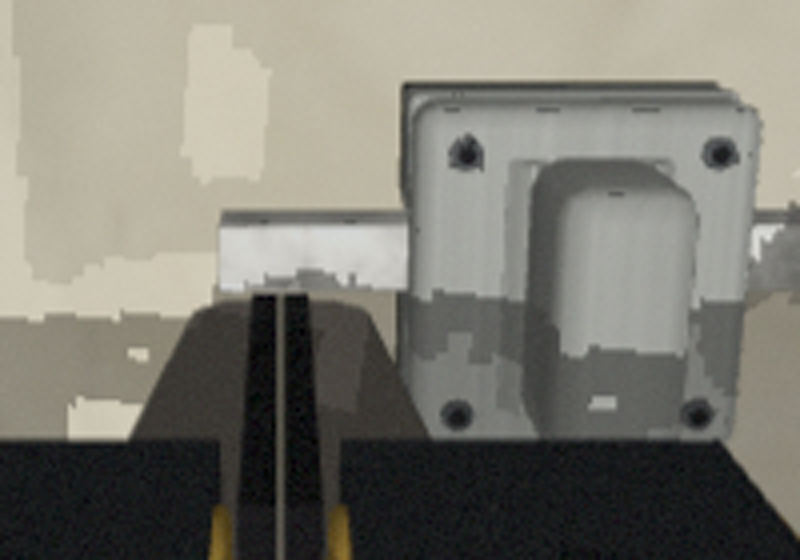

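View pics/t2.png

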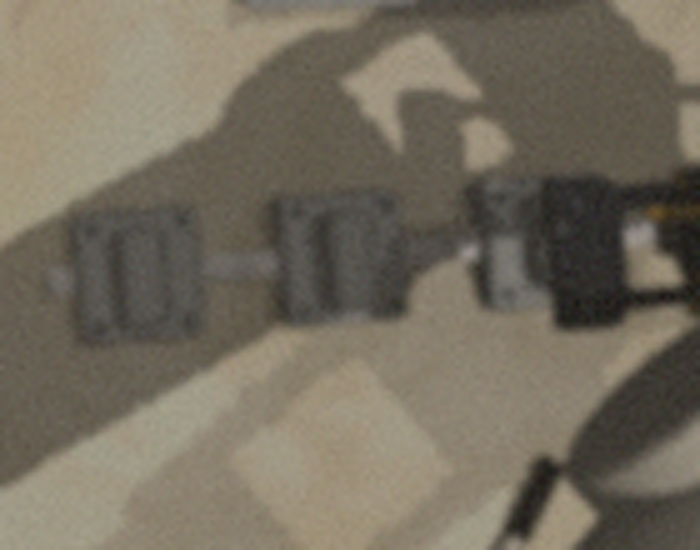

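```bash
python3 - <<'E'
from h import *
import cv2
im=arm.capture("scene");cv2.imwrite("pics/s3.png",cv2.resize(im[260:340,290:390],None,fx=8,fy=7,interpolation=cv2.INTER_CUBIC))
s=arm.sense();wp=(s["eef_pos"],s["tcp_rot"])
for d in((0,0,-.01),(-.02,0,-.01),(-.025,0,-.01),(0,0,.01)):print(d,proj("wrist",wp[0]+wp[1]@np.array(d),wp),proj("scene",wp[0]+wp[1]@np.array(d)))
E
```

```text
(0, 0, -0.01) [319.4524961  209.70721815] [330.39613662 313.366644  ]
(-0.02, 0, -0.01) [319.49043318 218.87571119] [330.74271596 308.86509618]
(-0.025, 0, -0.01) [319.50118049 221.47308007] [330.83097553 307.71873635]
(0, 0, 0.01) [319.48641414 237.39036953] [337.84585729 309.48164219]
```

View pics/s3.png

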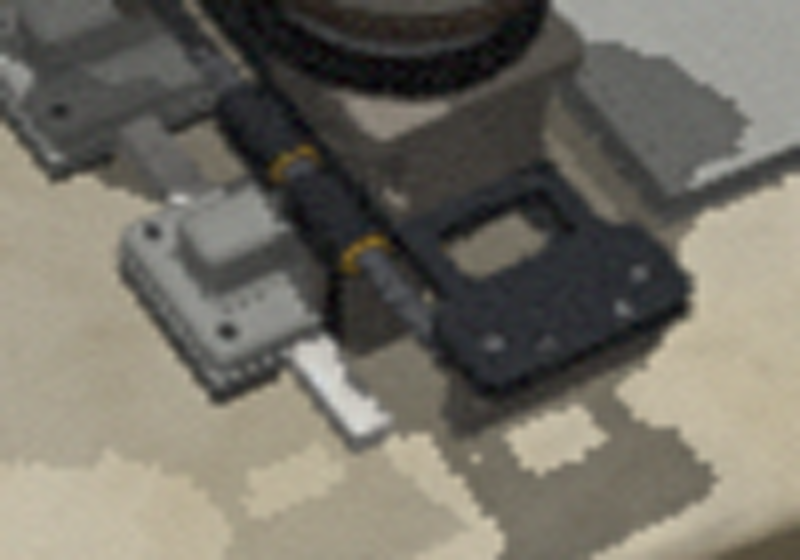

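```bash
python3 -m creep '[-0.04,0,0,0,-0.06,0,0,0,-0.06,0.053,0,0,-0.06,0.053,0,0,-0.03,0.053,0,0,-0.005,0.053,0,0,0,0.053,0,0,0,0.053,0,0]' 120 15
python3 - <<'E'
from h import *
import cv2
s=arm.sense();print(s["eef_pos"],s["ft_force"],s["width"])
im=arm.capture("wrist");cv2.imwrite("pics/w3.png",cv2.resize(im[150:310,220:420],None,fx=4,fy=4,interpolation=cv2.INTER_CUBIC))
im=arm.capture("scene");cv2.imwrite("pics/s4.png",cv2.resize(im[240:330,280:380],None,fx=8,fy=6.5,interpolation=cv2.INTER_CUBIC))
E
```

```text
t: 6.45
eef_pos: [0.4551, -0.2906, 0.036]
tcp_rot: [[0.0, -0.088, 0.996], [-0.002, 0.996, 0.088], [-1.0, -0.002, 0.0]]
ft_force: [-0.4, -0.7, 1.0]
width: 0.529
[ 0.45507477 -0.29056052  0.03604223] [-0.42207711 -0.72765511  1.00743759] 0.528796713832947
```

View pics/w3.png

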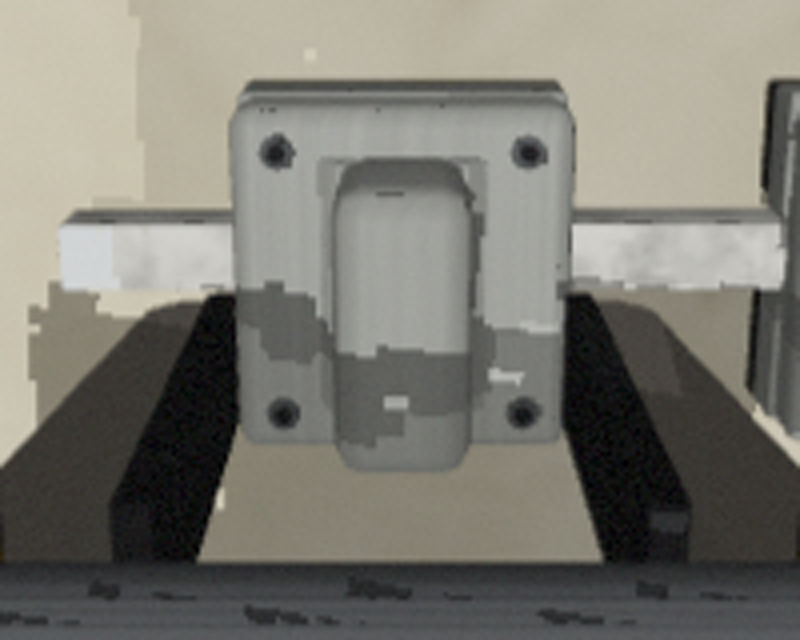

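View pics/s4.png

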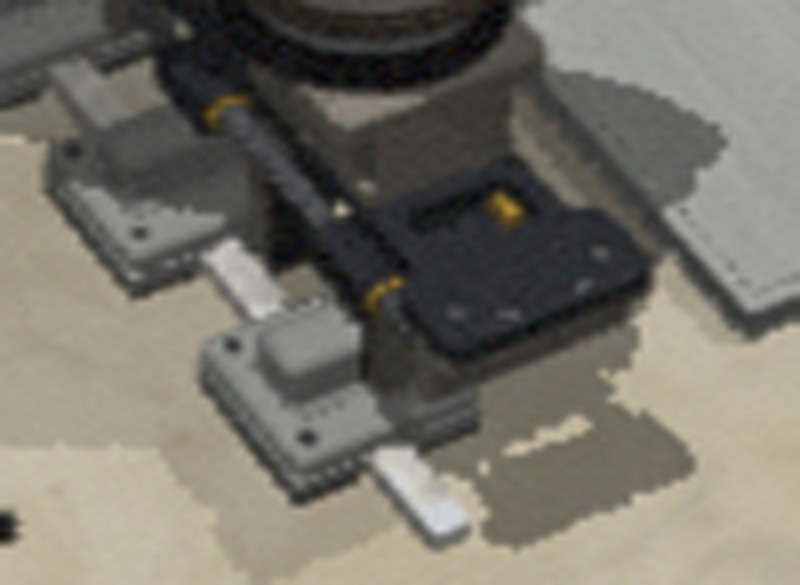

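Fingertip parallax puts the real tips about 26 mm behind the reported TCP: a 48.6 mm opening spans 82 px, so the depth is 0.181 m rather than 0.209 m. That explains why the fingers closed above the rib. I'll go lower, carefully.

```bash
python3 -m creep '[0.01,0.001,0,0,0.016,0.001,0,0,0.02,0.001,0,0,0.022,0.001,0,0,0.022,0.001,0,0]'
python3 - <<'E'
from h import *
import cv2
im=arm.capture("wrist");cv2.imwrite("pics/w4.png",cv2.resize(im[150:310,220:420],None,fx=4,fy=4,interpolation=cv2.INTER_CUBIC))
E
```

```text
t: 7.18
eef_pos: [0.4556, -0.29, 0.0148]
tcp_rot: [[0.001, -0.089, 0.996], [-0.003, 0.996, 0.089], [-1.0, -0.003, 0.001]]
ft_force: [0.2, 0.5, 0.6]
width: 0.531
```

View pics/w4.png

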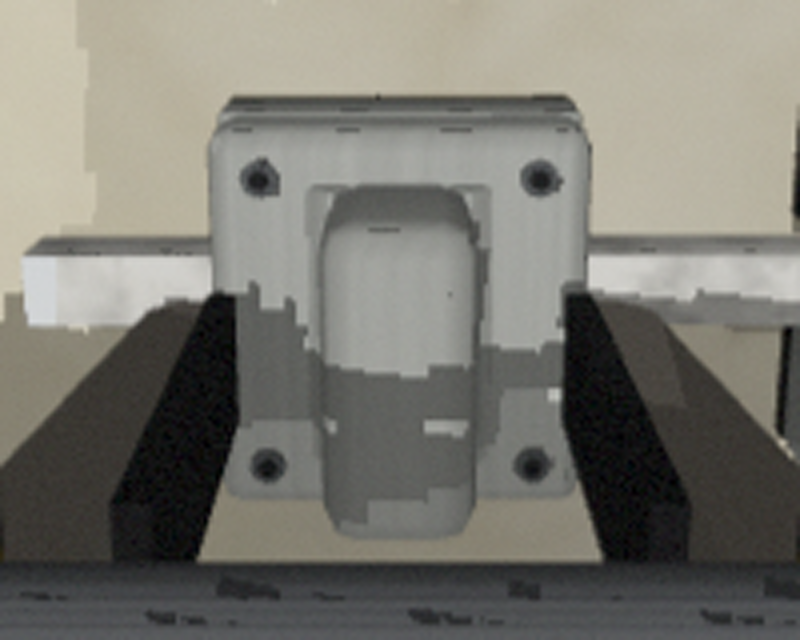

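```bash
python3 -m creep '[0.003,0,0,0,0.005,0,0,0,0.005,0,0,0]'
python3 -m creep '[0,0,0,0,0,0,0,0,0,0,0,0,0,0,0,0]' 230 15
```

```text
t: 7.6
eef_pos: [0.4555, -0.29, 0.0098]
tcp_rot: [[0.001, -0.089, 0.996], [-0.003, 0.996, 0.089], [-1.0, -0.003, 0.001]]
ft_force: [-0.5, 0.2, 0.3]
width: 0.532
t: 8.1
eef_pos: [0.4556, -0.2901, 0.0098]
tcp_rot: [[0.002, -0.089, 0.996], [-0.003, 0.996, 0.089], [-1.0, -0.004, 0.001]]
ft_force: [0.0, -0.4, -0.4]
width: 0.238
```

Gripped at 21.9 mm. Now I'll slide it 50 mm towards −y.

```bash
python3 -m creep '[0,-0.005,0,0,0,-0.010,0,0]' 
python3 -m creep '[0,-0.006,0,0,0,-0.012,0,0]' 
python3 -m creep '[0,-0.006,0,0,0,-0.012,0,0]' 
python3 -m creep '[0,-0.006,0,0,0,-0.012,0,0]'
```

```text
t: 8.35
eef_pos: [0.4563, -0.2983, 0.0099]
tcp_rot: [[0.001, -0.089, 0.996], [0.0, 0.996, 0.089], [-1.0, 0.0, 0.001]]
ft_force: [-1.3, 6.3, 5.1]
width: 0.238
t: 8.6
eef_pos: [0.4572, -0.3083, 0.01]
tcp_rot: [[-0.0, -0.089, 0.996], [0.005, 0.996, 0.089], [-1.0, 0.005, 0.0]]
ft_force: [-1.1, 7.5, 6.0]
width: 0.236
t: 8.85
eef_pos: [0.4583, -0.3183, 0.0101]
tcp_rot: [[-0.001, -0.089, 0.996], [0.009, 0.996, 0.089], [-1.0, 0.009, -0.0]]
ft_force: [-1.2, 7.0, 6.8]
width: 0.239
t: 9.1
eef_pos: [0.4593, -0.3283, 0.0102]
tcp_rot: [[-0.002, -0.089, 0.996], [0.013, 0.996, 0.089], [-1.0, 0.013, -0.001]]
ft_force: [-1.9, 7.5, 6.6]
width: 0.239
```

```bash
python3 -m creep '[0,-0.006,0,0,0,-0.012,0,0,0,-0.0135,0,0]' 
python3 -m creep '[0,0,0,0,0,0,0,0]' 150
python3 - <<'E'
from h import *
import cv2
im=arm.capture("wrist");cv2.imwrite("pics/w5.png",im)
E
```

```text
t: 9.48
eef_pos: [0.4606, -0.3402, 0.0102]
tcp_rot: [[-0.003, -0.088, 0.996], [0.017, 0.996, 0.088], [-1.0, 0.017, -0.001]]
ft_force: [-1.3, 8.2, 7.6]
width: 0.236
t: 9.72
eef_pos: [0.4606, -0.3405, 0.0102]
tcp_rot: [[-0.002, -0.089, 0.996], [0.016, 0.996, 0.089], [-1.0, 0.016, -0.001]]
ft_force: [0.7, 0.1, 0.5]
width: 0.409
```

View pics/w5.png

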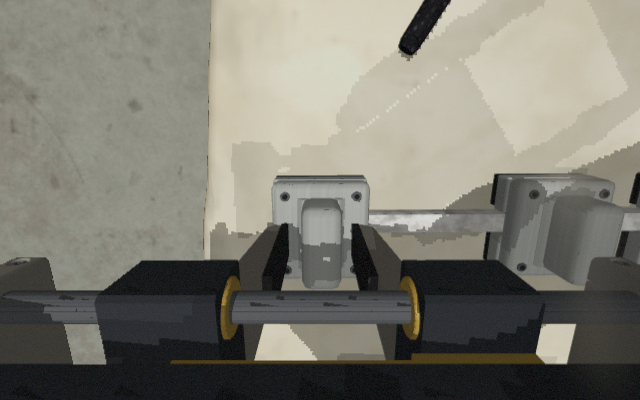

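Saddle 1 moved about 50 mm with Fy ≈ 7.5 N at Fz ≈ 6.6 N. That gives μ ≈ 7.5/(6.9+6.6) ≈ 0.55, so it is a gripping one. On to saddle 2.

```bash
python3 -m creep '[-0.04,0,0,0,-0.045,0.02,0,0,-0.043,0.08,-0.001,0,-0.043,0.14,-0.001,0,-0.04,0.151,-0.001,0,-0.015,0.151,-0.001,0,-0.001,0.151,-0.001,0,0.002,0.151,-0.001,0,0.002,0.151,-0.001,0]' 125
python3 - <<'E'
from h import *
import cv2
im=arm.capture("wrist");cv2.imwrite("pics/w6.png",im)
E
```

```text
t: 10.9
eef_pos: [0.4464, -0.1908, 0.0109]
tcp_rot: [[-0.002, -0.088, 0.996], [0.016, 0.996, 0.088], [-1.0, 0.016, -0.001]]
ft_force: [-0.3, -0.5, -0.4]
width: 0.51
```

View pics/w6.png

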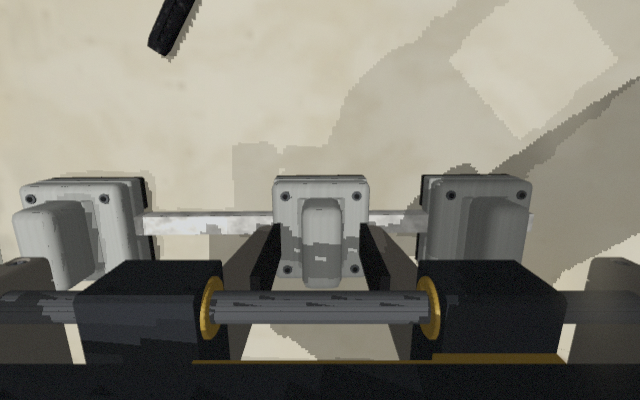

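```bash
python3 -m creep '[0,0,0,0,0,0,0,0,0,0,0,0]' 230 15
python3 -m creep '[0,-0.006,0,0,0,-0.012,0,0,0,-0.018,0,0,0,-0.024,0,0]'
```

```text
t: 11.32
eef_pos: [0.4469, -0.1909, 0.0115]
tcp_rot: [[-0.001, -0.088, 0.996], [0.015, 0.996, 0.088], [-1.0, 0.015, 0.0]]
ft_force: [-0.4, 1.2, 2.3]
width: 0.24
t: 11.82
eef_pos: [0.4493, -0.2154, 0.0115]
tcp_rot: [[-0.001, -0.088, 0.996], [0.015, 0.996, 0.088], [-1.0, 0.015, 0.001]]
ft_force: [-0.2, 4.4, 6.0]
width: 0.239
```

```bash
python3 -m creep '[0,-0.006,0,0,0,-0.012,0,0]'
python3 -c "
from rig import arm
for i in range(3):
    s=arm.sense();print(s['t'],s['ft_force'].round(2))"
python3 -m creep '[0,-0.006,0,0,0,-0.012,0,0]'
```

```text
t: 12.08
eef_pos: [0.4505, -0.2279, 0.0115]
tcp_rot: [[-0.001, -0.087, 0.996], [0.015, 0.996, 0.087], [-1.0, 0.015, 0.001]]
ft_force: [0.5, 3.1, 5.7]
width: 0.242
12.075 [0.54 3.11 5.73]
12.075 [0.54 3.11 5.73]
12.075 [0.54 3.11 5.73]
t: 12.32
eef_pos: [0.4517, -0.2403, 0.0115]
tcp_rot: [[-0.0, -0.087, 0.996], [0.015, 0.996, 0.087], [-1.0, 0.015, 0.001]]
ft_force: [-0.4, 4.2, 5.5]
width: 0.238
```

```bash
python3 -m creep '[0,-0.005,0,0,0,-0.007,0,0]'
python3 -m creep '[0,0.004,0,0,0,0.008,0,0]'
```

```text
t: 12.58
eef_pos: [0.4524, -0.2477, 0.0115]
tcp_rot: [[-0.0, -0.087, 0.996], [0.015, 0.996, 0.087], [-1.0, 0.015, 0.001]]
ft_force: [-0.0, 3.8, 5.8]
width: 0.241
t: 12.82
eef_pos: [0.4517, -0.2402, 0.0115]
tcp_rot: [[-0.0, -0.087, 0.996], [0.014, 0.996, 0.087], [-1.0, 0.014, 0.001]]
ft_force: [0.5, -2.1, -0.3]
width: 0.24
```

```bash
python3 -m creep '[0,0,0,0,0,0,0,0]' 125
python3 - <<'E'
from h import *
print(go((.4366,-.0908,.011),(-.0911,.9958)))
E
```

```text
t: 13.08
eef_pos: [0.4514, -0.2397, 0.0112]
tcp_rot: [[-0.001, -0.087, 0.996], [0.015, 0.996, 0.087], [-1.0, 0.015, 0.001]]
ft_force: [-0.3, -0.2, -0.0]
width: 0.433
(array([ 0.0024,  0.1496, -0.0018]), -0.0039)
```

```bash
python3 -m creep '[-0.04,0,0,0,-0.045,0.02,0,0,-0.043,0.08,-0.001,0,-0.043,0.14,-0.002,-0.004,-0.04,0.15,-0.002,-0.004,-0.015,0.15,-0.002,-0.004,-0.001,0.15,-0.002,-0.004,0.002,0.15,-0.002,-0.004,0.002,0.15,-0.002,-0.004]' 125
python3 - <<'E'
from h import *
import cv2
im=arm.capture("wrist");cv2.imwrite("pics/w7.png",im)
E
```

```text
t: 14.2
eef_pos: [0.4364, -0.0908, 0.0114]
tcp_rot: [[-0.001, -0.091, 0.996], [0.015, 0.996, 0.091], [-1.0, 0.015, 0.001]]
ft_force: [-0.2, -0.4, 1.0]
width: 0.509
```

View pics/w7.png

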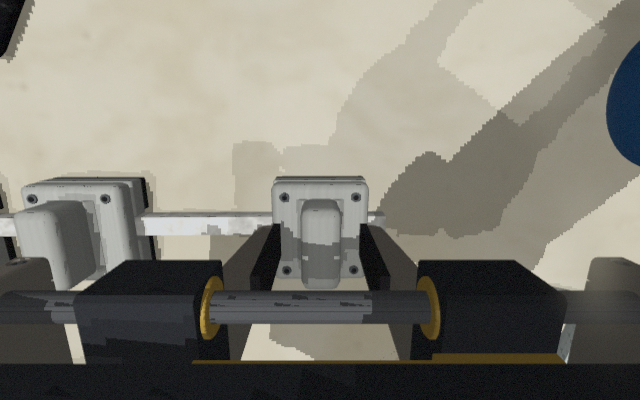

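```bash
python3 -m creep '[0,0,0,0,0,0,0,0,0,0,0,0]' 230 15
python3 -m creep '[0,-0.006,0,0,0,-0.012,0,0,0,-0.018,0,0,0,-0.024,0,0]'
python3 -m creep '[0,-0.006,0,0,0,-0.012,0,0]'
python3 -m creep '[0,-0.006,0,0,0,-0.012,0,0]'
```

```text
t: 14.62
eef_pos: [0.437, -0.0907, 0.0121]
tcp_rot: [[0.0, -0.09, 0.996], [0.015, 0.996, 0.09], [-1.0, 0.015, 0.002]]
ft_force: [0.6, 1.9, 2.1]
width: 0.241
t: 15.12
eef_pos: [0.4392, -0.113, 0.0122]
tcp_rot: [[0.0, -0.09, 0.996], [0.019, 0.996, 0.09], [-1.0, 0.018, 0.002]]
ft_force: [-1.0, 8.2, 8.6]
width: 0.237
t: 15.38
eef_pos: [0.4402, -0.1234, 0.0123]
tcp_rot: [[-0.0, -0.09, 0.996], [0.022, 0.996, 0.089], [-1.0, 0.022, 0.002]]
ft_force: [-0.8, 7.9, 7.3]
width: 0.238
t: 15.62
eef_pos: [0.4412, -0.1337, 0.0125]
tcp_rot: [[-0.001, -0.089, 0.996], [0.026, 0.996, 0.089], [-1.0, 0.026, 0.001]]
ft_force: [-0.7, 8.1, 8.4]
width: 0.24
```

Drag ratios: saddle 3 ≈ 0.54, saddle 1 ≈ 0.55, saddle 2 ≈ 0.31. Saddle 2 is the slipping one. I'll go slightly past 5 cm with saddle 3 and then drag it back to −50 mm, which should also undo the tilt that built up in the tool.

```bash
python3 -m creep '[0,-0.007,0,0,0,-0.014,0,0,0,-0.020,0,0]'
python3 -m creep '[0,0.004,0,0]'
python3 -m creep '[0,0.003,0,0]'
python3 -m creep '[0,0.003,0,0]'
```

```text
t: 16.0
eef_pos: [0.4431, -0.1518, 0.0126]
tcp_rot: [[-0.001, -0.089, 0.996], [0.03, 0.996, 0.089], [-1.0, 0.03, 0.001]]
ft_force: [-1.3, 10.0, 9.9]
width: 0.234
t: 16.12
eef_pos: [0.4427, -0.1484, 0.0125]
tcp_rot: [[-0.001, -0.088, 0.996], [0.029, 0.996, 0.088], [-1.0, 0.029, 0.001]]
ft_force: [0.4, -1.9, -3.4]
width: 0.235
t: 16.25
eef_pos: [0.4424, -0.1458, 0.0125]
tcp_rot: [[-0.001, -0.089, 0.996], [0.027, 0.996, 0.089], [-1.0, 0.027, 0.001]]
ft_force: [0.2, -1.4, -2.3]
width: 0.239
t: 16.38
eef_pos: [0.4421, -0.1429, 0.0125]
tcp_rot: [[-0.001, -0.089, 0.996], [0.026, 0.996, 0.089], [-1.0, 0.026, 0.001]]
ft_force: [0.2, -2.1, -3.4]
width: 0.236
```

```bash
python3 -m creep '[0.002,0.004,0,0]'
python3 -m creep '[0.0005,0.003,0,0]'
python3 -m creep '[0.0005,0.003,0,0]'
```

```text
t: 16.5
eef_pos: [0.4426, -0.141, 0.012]
tcp_rot: [[0.0, -0.09, 0.996], [0.022, 0.996, 0.09], [-1.0, 0.021, 0.002]]
ft_force: [-4.2, -8.0, 13.8]
width: 0.24
t: 16.62
eef_pos: [0.4429, -0.1385, 0.0121]
tcp_rot: [[0.002, -0.091, 0.996], [0.02, 0.996, 0.09], [-1.0, 0.02, 0.003]]
ft_force: [0.5, -1.7, -2.3]
width: 0.244
t: 16.75
eef_pos: [0.4428, -0.1362, 0.012]
tcp_rot: [[0.002, -0.091, 0.996], [0.018, 0.996, 0.091], [-1.0, 0.018, 0.004]]
ft_force: [-1.6, -6.1, 1.5]
width: 0.244
```

```bash
python3 -m creep '[-0.0015,-0.006,0,0,-0.0015,-0.013,0,0,-0.0015,-0.011,0,0]'
python3 -m creep '[0.002,0.003,0,0]'
python3 -m creep '[0.001,0.003,0,0]'
python3 -m creep '[0.001,0.003,0,0]'
python3 -m creep '[0.001,0.003,0,0]'
```

```text
t: 17.12
eef_pos: [0.4431, -0.1471, 0.0125]
tcp_rot: [[0.0, -0.09, 0.996], [0.019, 0.996, 0.09], [-1.0, 0.019, 0.002]]
ft_force: [0.5, -0.3, -7.2]
width: 0.24
t: 17.25
eef_pos: [0.4433, -0.1462, 0.012]
tcp_rot: [[0.0, -0.091, 0.996], [0.015, 0.996, 0.091], [-1.0, 0.015, 0.002]]
ft_force: [-9.7, -8.8, 18.3]
width: 0.239
t: 17.38
eef_pos: [0.4436, -0.145, 0.0121]
tcp_rot: [[0.002, -0.092, 0.996], [0.011, 0.996, 0.092], [-1.0, 0.011, 0.003]]
ft_force: [-3.0, -3.9, -1.6]
width: 0.235
t: 17.5
eef_pos: [0.4436, -0.1444, 0.0122]
tcp_rot: [[0.002, -0.093, 0.996], [0.007, 0.996, 0.093], [-1.0, 0.006, 0.002]]
ft_force: [-6.4, -7.9, 2.2]
width: 0.233
t: 17.62
eef_pos: [0.4435, -0.1439, 0.0123]
tcp_rot: [[0.002, -0.094, 0.996], [0.001, 0.996, 0.094], [-1.0, 0.001, 0.002]]
ft_force: [-5.0, -8.4, 2.0]
width: 0.237
```

Tilt is gone. I'll release, rise and check.

```bash
python3 -m creep '[0,0,0,0,0,0,0,0,-0.03,0,0,0,-0.08,0,0,0,-0.08,-0.06,0.006,0,-0.08,-0.09,0.006,0,-0.08,-0.095,0.006,0,-0.08,-0.095,0.006,0]' 120
python3 - <<'E'
from h import *
import cv2
im=arm.capture("wrist");cv2.imwrite("pics/w8.png",im)
cv2.imwrite("pics/w8a.png",cv2.resize(im[140:260,240:400],None,fx=5,fy=5,interpolation=cv2.INTER_CUBIC))
E
```

```text
t: 18.62
eef_pos: [0.4581, -0.2373, 0.0919]
tcp_rot: [[0.001, -0.094, 0.996], [0.003, 0.996, 0.094], [-1.0, 0.002, 0.002]]
ft_force: [-0.5, 0.2, 0.2]
width: 0.528
```

View pics/w8.png

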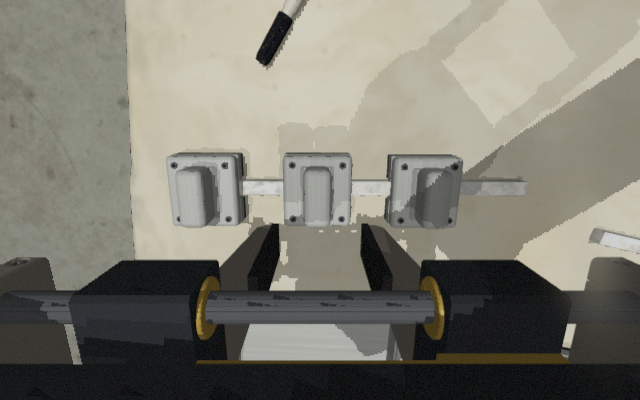

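View pics/w8a.png

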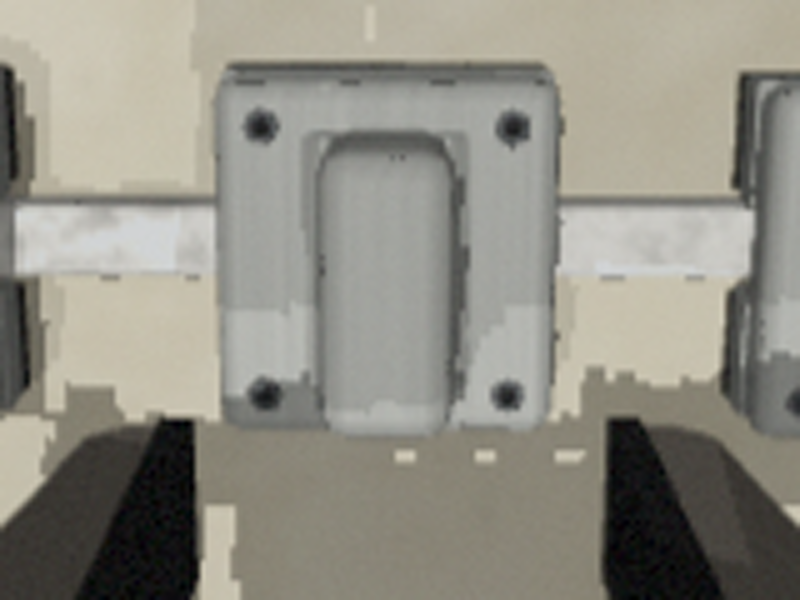

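```bash
python3 - <<'E'
from h import *
np.set_printoptions(precision=4,suppress=True)
s=arm.sense();wp=(s["eef_pos"],s["tcp_rot"])
a=lambda x,y:(240+x/5-.4,140+y/5-.4)
r=ray("wrist",a(388,290),.057,wp);print(r, "bar y at", ray("wrist",a(115,236),.013,wp),ray("wrist",a(650,235),.013,wp))
for q in((260,127),(512,127),(265,395),(508,395)):print(ray("wrist",a(*q),.030,wp))
print(go((.4505,-.2395,.011),(-.0911,.9958)))
E
```

```text
[ 0.4486 -0.2394  0.057 ] bar y at [ 0.454 -0.29   0.013] [ 0.4446 -0.191   0.013 ]
[ 0.4287 -0.2633  0.03  ]
[ 0.4247 -0.2203  0.03  ]
[ 0.4767 -0.259   0.03  ]
[ 0.4727 -0.2157  0.03  ]
(array([ 0.0808, -0.0022, -0.0079]), 0.0033)
```

```bash
python3 -m creep '[0.02,-0.002,-0.008,0,0.06,-0.002,-0.008,0,0.075,-0.002,-0.008,0,0.08,-0.002,-0.008,0,0.08,-0.002,-0.008,0]' 120
python3 -m creep '[0,0,0,0,0,0,0,0,0,0,0,0,0,0,0,0]' 230 25
```

```text
t: 19.3
eef_pos: [0.451, -0.2395, 0.0126]
tcp_rot: [[0.002, -0.095, 0.995], [0.002, 0.995, 0.095], [-1.0, 0.002, 0.002]]
ft_force: [-0.1, 0.3, -0.3]
width: 0.527
t: 19.8
eef_pos: [0.4514, -0.2399, 0.0131]
tcp_rot: [[0.003, -0.095, 0.995], [0.001, 0.995, 0.095], [-1.0, 0.001, 0.003]]
ft_force: [-1.0, -0.1, 3.5]
width: 0.238
```

```bash
python3 -m creep '[-0.005,0,0,0,-0.015,0,0,0,-0.03,0,0,0,-0.03,0,0,0]'
python3 - <<'E'
from h import *
import cv2
im=arm.capture("wrist");cv2.imwrite("pics/w9.png",im)
im=arm.capture("scene");cv2.imwrite("pics/s9.png",cv2.resize(im[190:340,230:430],None,fx=4,fy=4,interpolation=cv2.INTER_CUBIC))
E
```

```text
t: 20.3
eef_pos: [0.4525, -0.241, 0.0449]
tcp_rot: [[0.006, -0.095, 0.995], [-0.001, 0.995, 0.095], [-1.0, -0.002, 0.005]]
ft_force: [0.3, -0.9, -6.5]
width: 0.237
```

View pics/w9.png

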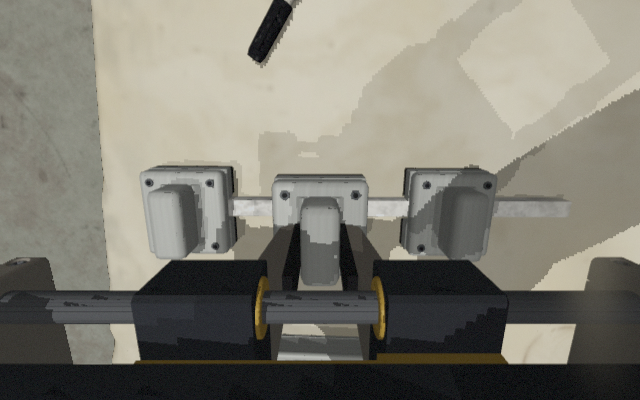

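View pics/s9.png

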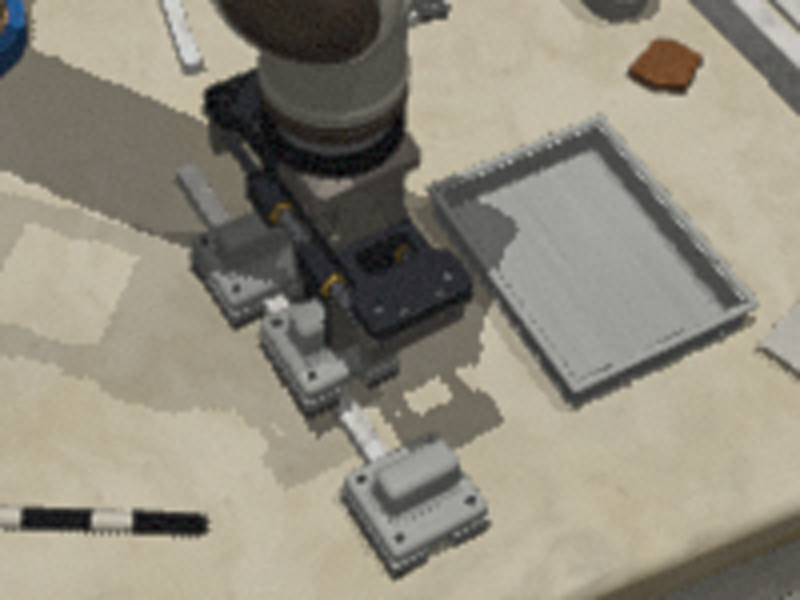

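```bash
python3 -m creep '[-0.02,0,0,0,-0.035,0,0.005,0,-0.035,-0.001,0.03,0,-0.035,-0.002,0.07,0,-0.035,-0.003,0.11,0,-0.035,-0.003,0.15,0,-0.035,-0.003,0.18,0,-0.035,-0.003,0.189,0,-0.035,-0.003,0.189,0]'
python3 - <<'E'
from h import *
import cv2
im=arm.capture("wrist");cv2.imwrite("pics/w10.png",im)
im=arm.capture("scene");cv2.imwrite("pics/s10.png",cv2.resize(im[190:340,280:480],None,fx=4,fy=4,interpolation=cv2.INTER_CUBIC))
E
```

```text
t: 21.52
eef_pos: [0.6395, -0.2248, 0.0784]
tcp_rot: [[0.002, -0.095, 0.995], [0.001, 0.995, 0.095], [-1.0, 0.001, 0.002]]
ft_force: [-0.6, -0.6, -6.0]
width: 0.236
```

View pics/w10.png

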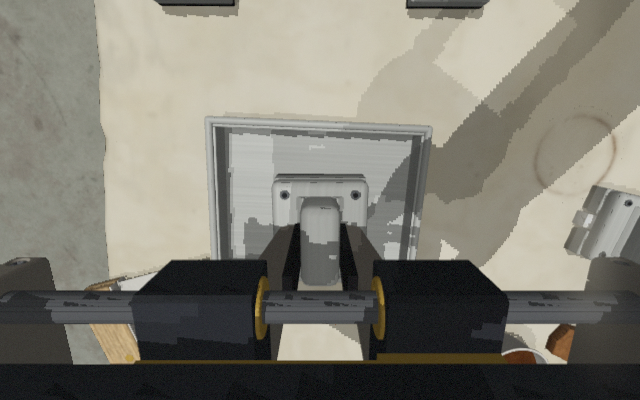

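View pics/s10.png

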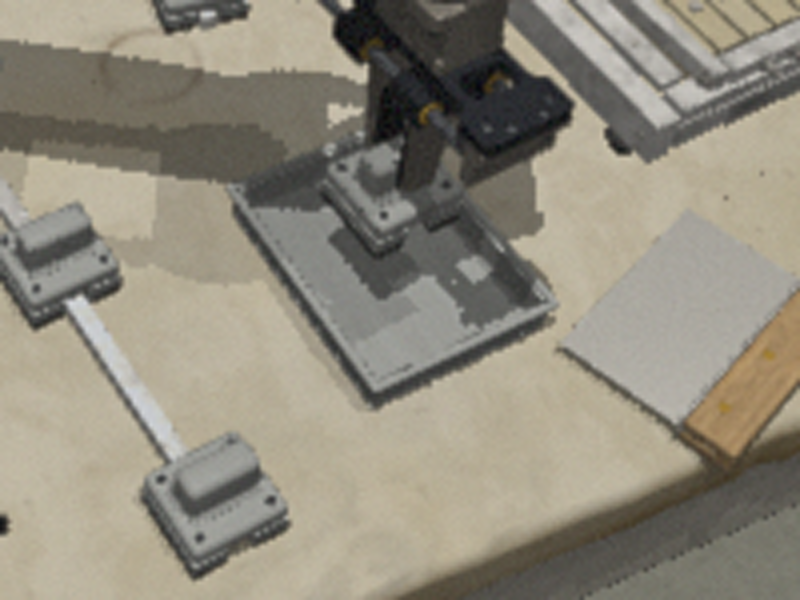

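```bash
python3 -m creep '[0.02,0,0.001,0,0.045,0,0.001,0,0.053,0,0.001,0,0.057,0,0.001,0,0.059,0,0.001,0,0.060,0,0.001,0]'
python3 -m creep '[0.001,0,0,0,0.0015,0,0,0]'
```

```text
t: 22.38
eef_pos: [0.6403, -0.2253, 0.0194]
tcp_rot: [[0.003, -0.094, 0.996], [0.001, 0.996, 0.094], [-1.0, 0.0, 0.003]]
ft_force: [0.1, -0.5, -6.7]
width: 0.234
t: 22.62
eef_pos: [0.6407, -0.2255, 0.0184]
tcp_rot: [[0.004, -0.095, 0.996], [0.0, 0.996, 0.095], [-1.0, -0.0, 0.004]]
ft_force: [-0.1, 0.6, -6.3]
width: 0.243
```

```bash
python3 -m creep '[0.001,0,0,0,0.002,0,0,0]'
python3 -m creep '[0.001,0,0,0,0.001,0,0,0]'
```

```text
t: 22.88
eef_pos: [0.6407, -0.2255, 0.0164]
tcp_rot: [[0.004, -0.095, 0.996], [0.0, 0.996, 0.095], [-1.0, -0.0, 0.004]]
ft_force: [-0.9, 0.2, -7.7]
width: 0.238
t: 23.12
eef_pos: [0.6412, -0.2257, 0.0162]
tcp_rot: [[0.005, -0.095, 0.996], [-0.0, 0.996, 0.095], [-1.0, -0.001, 0.005]]
ft_force: [-1.3, -0.0, -1.2]
width: 0.242
```

Contact at reported z ≈ 0.0162: the load went from −6.5 to −1.2 N. Next: settle slightly, release and rise straight up.

```bash
python3 -m creep '[0.0005,0,0,0]'
python3 -m creep '[0,0,0,0,0,0,0,0,0,0,0,0]' 130
python3 -m creep '[-0.02,0,0,0,-0.06,0,0,0,-0.08,0,0,0,-0.08,0,0,0]'
python3 - <<'E'
from h import *
import cv2
im=arm.capture("wrist");cv2.imwrite("pics/w11.png",im)
print(go((.48,.071,.10),(.128,.9918)))
E
```

```text
t: 23.25
eef_pos: [0.6415, -0.2258, 0.0162]
tcp_rot: [[0.005, -0.095, 0.996], [-0.001, 0.996, 0.095], [-1.0, -0.001, 0.005]]
ft_force: [-2.0, 0.5, -3.7]
width: 0.234
t: 23.62
eef_pos: [0.6419, -0.2261, 0.0167]
tcp_rot: [[0.006, -0.095, 0.995], [-0.001, 0.996, 0.095], [-1.0, -0.002, 0.006]]
ft_force: [-0.2, 0.4, -0.3]
width: 0.484
t: 24.12
eef_pos: [0.643, -0.2269, 0.0997]
tcp_rot: [[0.011, -0.095, 0.995], [-0.004, 0.996, 0.095], [-1.0, -0.005, 0.01]]
ft_force: [0.2, -0.8, 0.1]
width: 0.493
(array([-0.0045,  0.3111, -0.1329]), 0.2231)
```

View pics/w11.png

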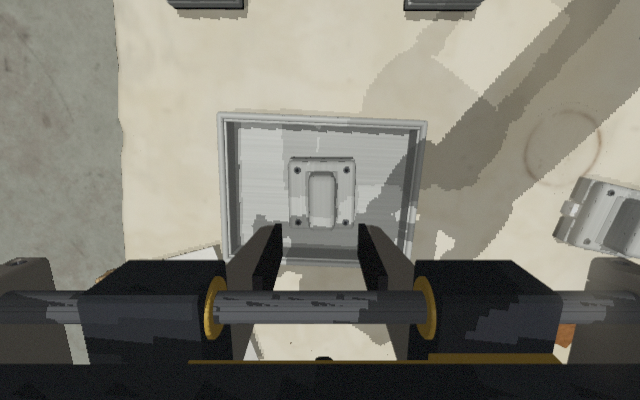

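The slipper stands upright in the tray. Next I'll measure the rule tail from directly above.

```bash
python3 -m creep '[-0.005,0.06,-0.026,0.04,-0.005,0.12,-0.052,0.09,-0.005,0.18,-0.077,0.14,-0.005,0.24,-0.103,0.19,-0.005,0.3,-0.128,0.223,-0.005,0.311,-0.133,0.223,-0.005,0.311,-0.133,0.223,-0.005,0.311,-0.133,0.223]'
python3 - <<'E'
from h import *
import cv2
im=arm.capture("wrist");cv2.imwrite("pics/w12.png",im)
cv2.imwrite("pics/w12a.png",cv2.resize(im[140:240,260:420],None,fx=5,fy=5,interpolation=cv2.INTER_CUBIC))
E
```

```text
t: 25.18
eef_pos: [0.4798, 0.0702, 0.0998]
tcp_rot: [[0.006, 0.128, 0.992], [-0.002, 0.992, -0.128], [-1.0, -0.001, 0.006]]
ft_force: [0.0, 0.2, -0.5]
width: 0.489
```

View pics/w12.png

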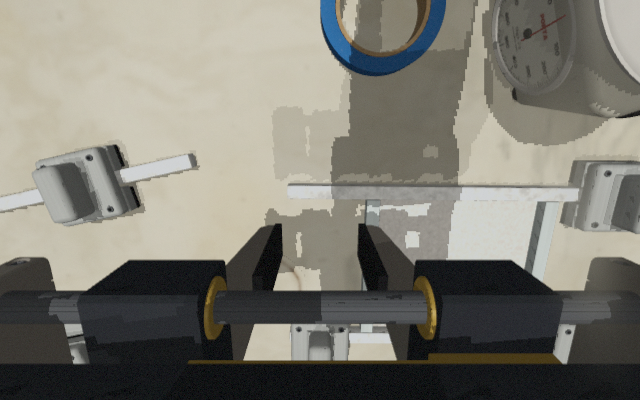

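View pics/w12a.png

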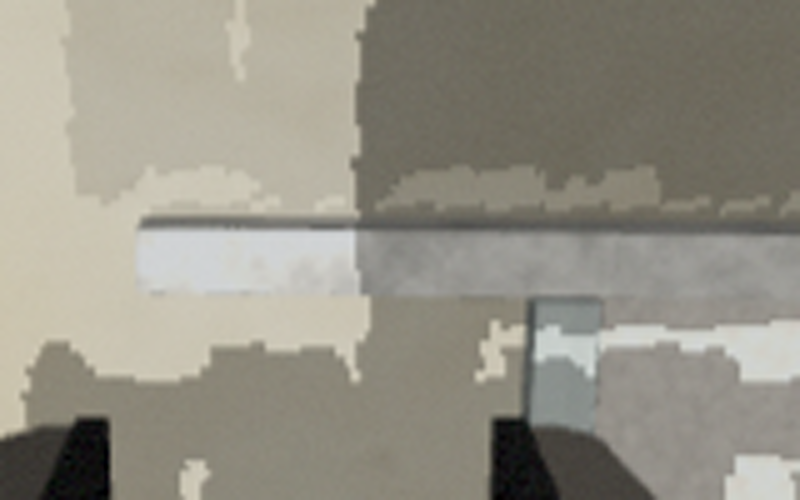

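```bash
python3 - <<'E'
import cv2
im=cv2.imread("pics/w12.png")
cv2.imwrite("pics/w12b.png",cv2.resize(im[160:230,470:600],None,fx=6,fy=6,interpolation=cv2.INTER_CUBIC))
E
```

```text
(no output)
```

View pics/w12b.png

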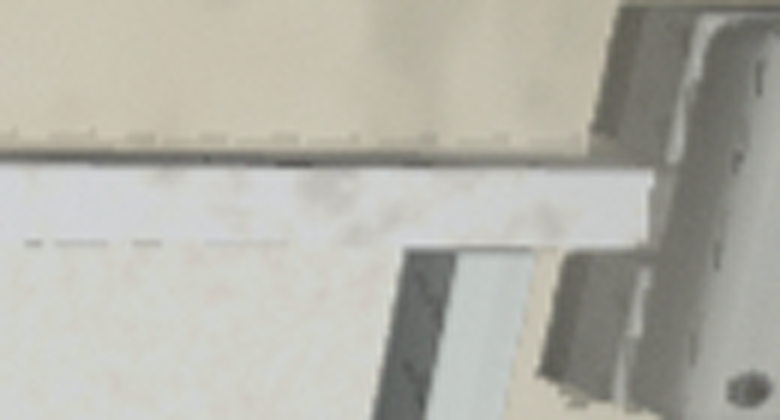

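```bash
python3 - <<'E'
from h import *
np.set_printoptions(precision=4,suppress=True)
s=arm.sense();wp=(s["eef_pos"],s["tcp_rot"]);print(wp[0],wp[1])
E_=ray("wrist",(287.2,191.5),.013,wp);B=ray("wrist",(569.6,194.2),.013,wp)
C=ray("wrist",(340,192.0),.013,wp)
y=(B-E_)/np.linalg.norm(B-E_);print(E_,B,y,C,"tail",E_+.033*y,"short rule edge dist",np.linalg.norm(ray("wrist",(260+528/5-.4,140+297/5-.4),.013,wp)-E_))
w=wp[1].T@(E_+.033*y-wp[0]);print("in tool",w)
print(go((.4435,-.144,.10),(-.0935,.9956)))
E
```

```text
[0.4801 0.07   0.1   ] [[ 0.0067  0.1289  0.9916]
 [-0.0021  0.9917 -0.1289]
 [-1.     -0.0012  0.0069]]
[0.4739 0.0395 0.013 ] [0.5119 0.3088 0.013 ] [0.1398 0.9902 0.    ] [0.481  0.0898 0.013 ] tail [0.4785 0.0722 0.013 ] short rule edge dist 0.07559155595520875
in tool [ 0.087   0.0021 -0.0025]
(array([ 0.0002, -0.2169, -0.0087]), -0.2229)
```

```bash
python3 -m creep '[0,-0.05,-0.002,-0.06,0,-0.1,-0.004,-0.12,0,-0.15,-0.006,-0.18,0,-0.2,-0.009,-0.23,0,-0.217,-0.009,-0.23,0,-0.217,-0.009,-0.23,0,-0.217,-0.009,-0.23]'
python3 - <<'E'
from h import *
import cv2
im=arm.capture("wrist");cv2.imwrite("pics/w13.png",im)
cv2.imwrite("pics/w13a.png",cv2.resize(im[140:240,240:400],None,fx=5,fy=5,interpolation=cv2.INTER_CUBIC))
E
```

```text
t: 26.1
eef_pos: [0.4433, -0.1431, 0.1]
tcp_rot: [[0.006, -0.101, 0.995], [-0.001, 0.995, 0.101], [-1.0, -0.002, 0.006]]
ft_force: [-0.7, 1.0, 0.2]
width: 0.487
```

View pics/w13a.png

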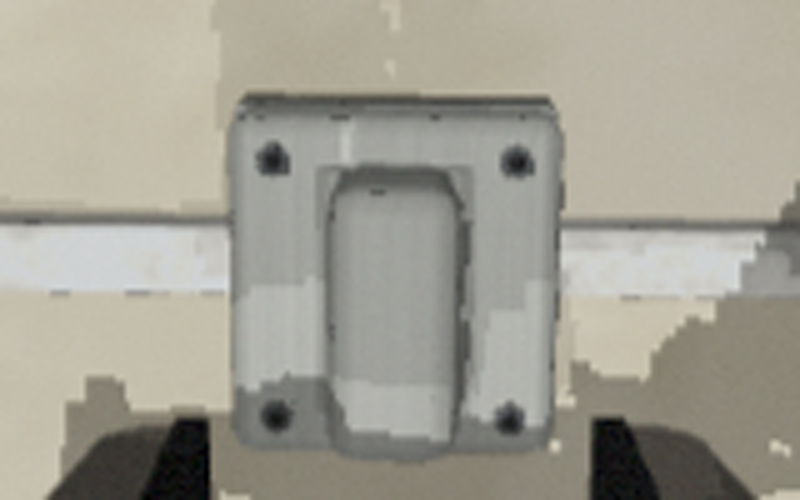

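```bash
python3 - <<'E'
from h import *
np.set_printoptions(precision=4,suppress=True)
s=arm.sense();wp=(s["eef_pos"],s["tcp_rot"]);print(wp[0],wp[1][:,1])
a=lambda x,y:(240+x/5-.4,140+y/5-.4)
L=ray("wrist",a(110,256.5),.013,wp);R=ray("wrist",a(600,261.5),.013,wp);y=(R-L)/np.linalg.norm(R-L)
S=[ray("wrist",a(*q),.03,wp) for q in((273,160),(516,160),(276,416),(509,418))]
S=np.array(S);c=S.mean(0);print(y,c,S)
d=c-L; print("saddle lateral offset from bar line (screws)",d[0]*y[1]-d[1]*y[0])
r=ray("wrist",a(393,313),.057,wp);d=r-L;print("rib",r,d[0]*y[1]-d[1]*y[0])
print("saddle yaw",(S[1]-S[0]),(S[3]-S[2]))
t=L+y*((-.1442-L[1])/y[1]);print("bar line at rib",t)
print(go((t[0],c[1],.0115),y))
E
```

```text
[ 0.4433 -0.1429  0.1   ] [-0.1017  0.9948 -0.002 ]
[-0.0903  0.9959  0.    ] [ 0.4432 -0.144   0.03  ] [[ 0.4214 -0.1677  0.03  ]
 [ 0.417  -0.1247  0.03  ]
 [ 0.4692 -0.1633  0.03  ]
 [ 0.4652 -0.1202  0.03  ]]
saddle lateral offset from bar line (screws) 0.0019456326448454913
rib [ 0.4399 -0.1443  0.057 ] -0.0013424339599075403
saddle yaw [-0.0043  0.043   0.    ] [-0.004   0.0431  0.    ]
bar line at rib [ 0.4412 -0.1442  0.013 ]
(array([ 0.0885, -0.0007, -0.0027]), 0.0115)
```

```bash
python3 -m creep '[0.03,-0.001,-0.003,0.011,0.06,-0.001,-0.003,0.011,0.08,-0.001,-0.003,0.011,0.086,-0.001,-0.003,0.011,0.088,-0.001,-0.003,0.011,0.088,-0.001,-0.003,0.011]'
python3 -m creep '[0,0,0,0,0,0,0,0,0,0,0,0,0,0,0,0]' 230 25
python3 -m creep '[-0.001,0,0,0,-0.002,0,0,0,-0.002,0,0,0]'
```

```text
t: 26.9
eef_pos: [0.4417, -0.1444, 0.0127]
tcp_rot: [[0.007, -0.091, 0.996], [-0.002, 0.996, 0.091], [-1.0, -0.003, 0.007]]
ft_force: [0.4, 0.6, 0.3]
width: 0.493
t: 27.4
eef_pos: [0.442, -0.1446, 0.0132]
tcp_rot: [[0.008, -0.091, 0.996], [-0.002, 0.996, 0.091], [-1.0, -0.003, 0.008]]
ft_force: [-0.9, -0.4, 3.1]
width: 0.238
t: 27.78
eef_pos: [0.4411, -0.144, 0.0144]
tcp_rot: [[0.006, -0.091, 0.996], [-0.001, 0.996, 0.091], [-1.0, -0.002, 0.006]]
ft_force: [0.7, 0.2, -6.6]
width: 0.238
```

```bash
python3 -m creep '[-0.0007,0,0.001,0,-0.0007,0,0.001,0]'
python3 -m creep '[0,0,0.001,0,0,0,0.001,0]'
python3 -m creep '[0,0,0.001,0,0,0,0.001,0]'
```

```text
t: 28.02
eef_pos: [0.4419, -0.1438, 0.0149]
tcp_rot: [[0.006, -0.091, 0.996], [-0.001, 0.996, 0.091], [-1.0, -0.002, 0.006]]
ft_force: [0.2, 0.4, -7.6]
width: 0.237
t: 28.28
eef_pos: [0.4422, -0.1437, 0.0147]
tcp_rot: [[0.004, -0.092, 0.996], [-0.001, 0.996, 0.092], [-1.0, -0.001, 0.004]]
ft_force: [-3.3, -0.2, -4.9]
width: 0.237
t: 28.52
eef_pos: [0.4423, -0.1436, 0.0145]
tcp_rot: [[0.002, -0.092, 0.996], [-0.001, 0.996, 0.092], [-1.0, -0.001, 0.002]]
ft_force: [-5.1, -0.7, -4.9]
width: 0.24
```

```bash
python3 -m creep '[-0.0004,0,-0.002,0,-0.0004,0,-0.002,0]'
python3 -m creep '[0,0,-0.0008,0,0,0,-0.0008,0]'
python3 -m creep '[0,0,-0.0008,0,0,0,-0.0008,0]'
```

```text
t: 28.78
eef_pos: [0.4408, -0.1438, 0.0151]
tcp_rot: [[0.003, -0.092, 0.996], [-0.001, 0.996, 0.092], [-1.0, -0.001, 0.003]]
ft_force: [0.0, 0.3, -6.2]
width: 0.235
t: 29.02
eef_pos: [0.4403, -0.1439, 0.0151]
tcp_rot: [[0.004, -0.091, 0.996], [-0.001, 0.996, 0.091], [-1.0, -0.001, 0.004]]
ft_force: [0.0, 0.4, -7.7]
width: 0.236
t: 29.28
eef_pos: [0.4394, -0.1439, 0.0151]
tcp_rot: [[0.004, -0.091, 0.996], [-0.001, 0.996, 0.091], [-1.0, -0.001, 0.004]]
ft_force: [-0.4, -0.1, -6.4]
width: 0.238
```

```bash
python3 -m creep '[0,0,-0.0008,0,0,0,-0.0008,0]'
python3 -m creep '[0,0,-0.0008,0,0,0,-0.0008,0]'
```

```text
t: 29.52
eef_pos: [0.4389, -0.144, 0.0152]
tcp_rot: [[0.005, -0.091, 0.996], [-0.001, 0.996, 0.091], [-1.0, -0.002, 0.005]]
ft_force: [1.9, -0.2, -7.9]
width: 0.239
t: 29.78
eef_pos: [0.4387, -0.1441, 0.0153]
tcp_rot: [[0.006, -0.091, 0.996], [-0.001, 0.996, 0.091], [-1.0, -0.002, 0.006]]
ft_force: [3.7, 0.8, -9.5]
width: 0.237
```

Contacts came at x ≈ 0.4421 and 0.4391, 3.0 mm apart as expected for a 16 mm groove on a 13 mm bar. The groove centre is therefore at TCP x = 0.4406, and the wrist camera's bar line reads 0.6 mm high in x. I'll recentre and lift.

```bash
python3 -m creep '[0,0,0.0018,0,-0.002,0,0.0018,0,-0.01,0,0.0018,0,-0.03,0,0.0018,0,-0.05,0,0.0018,0,-0.05,0,0.0018,0]'
python3 - <<'E'
from h import *
print(arm.sense()["ft_force"],go((.4779,.0722,.065),(.1398,.9902)))
E
```

```text
t: 30.52
eef_pos: [0.4417, -0.145, 0.0674]
tcp_rot: [[0.01, -0.091, 0.996], [-0.004, 0.996, 0.091], [-1.0, -0.005, 0.01]]
ft_force: [-0.2, -1.2, -6.9]
width: 0.237
[-0.17397802 -1.15036945 -6.93337711] (array([0.0019, 0.213 , 0.0558]), 0.2314)
```

```bash
python3 -m creep '[0,0.03,0.008,0.03,0,0.07,0.018,0.08,0,0.11,0.029,0.13,0,0.15,0.039,0.18,0.002,0.19,0.05,0.231,0.002,0.213,0.056,0.231,0.002,0.213,0.056,0.231,0.002,0.213,0.056,0.231]'
python3 - <<'E'
from h import *
import cv2
im=arm.capture("wrist");cv2.imwrite("pics/w14.png",im)
cv2.imwrite("pics/w14a.png",cv2.resize(im[140:260,240:400],None,fx=5,fy=5,interpolation=cv2.INTER_CUBIC))
im=arm.capture("scene");cv2.imwrite("pics/s14.png",cv2.resize(im[120:270,230:430],None,fx=4,fy=4,interpolation=cv2.INTER_CUBIC))
print(go((.4779,.0722,.045),(.1398,.9902)))
E
```

```text
t: 31.52
eef_pos: [0.4775, 0.0718, 0.0642]
tcp_rot: [[0.009, 0.139, 0.99], [-0.004, 0.99, -0.139], [-1.0, -0.003, 0.009]]
ft_force: [-0.7, -0.4, -7.5]
width: 0.235
(array([ 0.0195,  0.0009, -0.0002]), -0.0006)
```

View pics/w14.png

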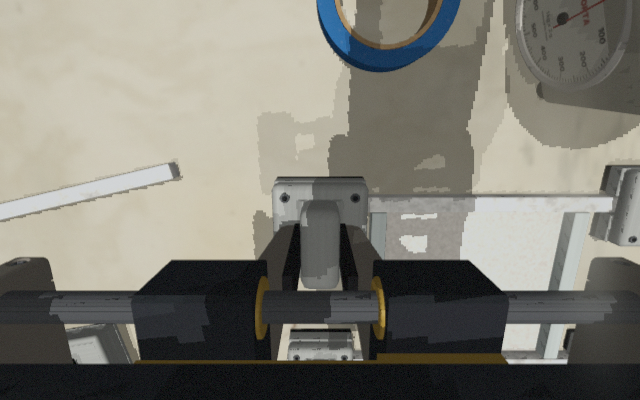

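View pics/s14.png

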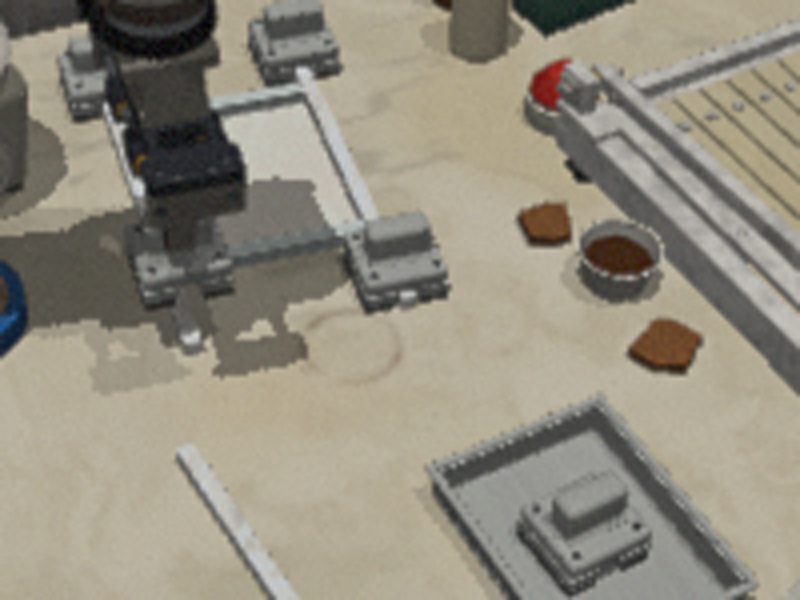

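```bash
python3 - <<'E'
import cv2
im=cv2.imread("pics/w14.png")
cv2.imwrite("pics/w14b.png",cv2.resize(im[175:225,355:515],None,fx=5,fy=8,interpolation=cv2.INTER_CUBIC))
cv2.imwrite("pics/w14c.png",cv2.resize(im[175:225,490:640],None,fx=5,fy=8,interpolation=cv2.INTER_CUBIC))
E
```

View pics/w14b.png

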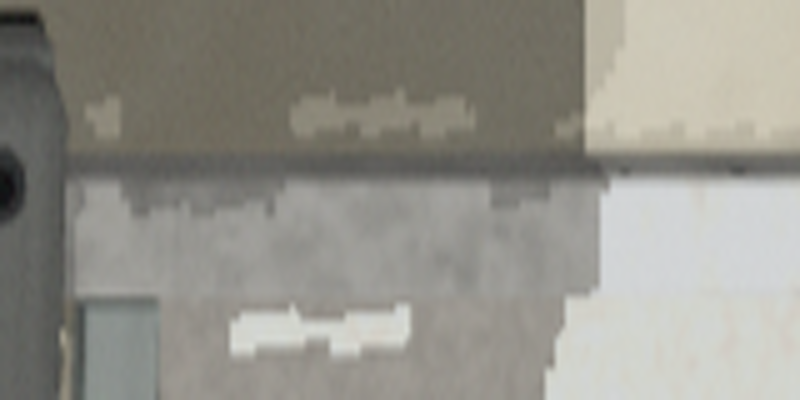

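View pics/w14c.png

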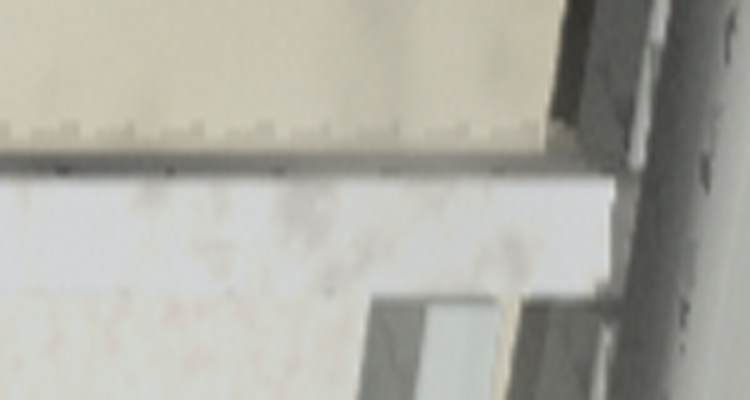

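```bash
python3 - <<'E'
from h import *
np.set_printoptions(precision=4,suppress=True)
s=arm.sense();wp=(s["eef_pos"],s["tcp_rot"])
L=ray("wrist",(377.6,204.1),.013,wp);R=ray("wrist",(599.6,204.2),.013,wp);y=(R-L)/np.linalg.norm(R-L);print(wp[0],L,R,y)
t=L+y*(.0722-L[1])/y[1];print("line at y=.0722",t)
print(go((t[0]-.0006,.0722,.045),y))
E
```

```text
[0.4778 0.0714 0.0645] [0.4854 0.1201 0.013 ] [0.5121 0.3067 0.013 ] [0.1416 0.9899 0.    ]
line at y=.0722 [0.4785 0.0722 0.013 ]
(array([ 0.0195,  0.0009, -0.0002]), 0.0012)
```

```bash
python3 -m creep '[0.015,0.001,-0.0005,0.001,0.028,0.001,-0.0005,0.001,0.034,0.001,-0.0005,0.001,0.036,0.001,-0.0005,0.001,0.036,0.001,-0.0005,0.001]'
python3 -c "
from h import *
print(go((.4779,.0722,.020),(.1405,.990)))"
```

```text
t: 32.25
eef_pos: [0.478, 0.0723, 0.0286]
tcp_rot: [[0.01, 0.141, 0.99], [-0.004, 0.99, -0.141], [-1.0, -0.003, 0.01]]
ft_force: [0.2, -0.2, -6.4]
width: 0.238
(array([ 0.0086, -0.0001, -0.0002]), -0.0009)
```

```bash
python3 -m creep '[0.003,0,-0.0004,0,0.006,0,-0.0004,0,0.008,0,-0.0004,0,0.008,0,-0.0004,0]'
python3 -c "
from h import *
print(go((.4779,.0722,.014),(.1405,.990)))"
```

```text
t: 32.75
eef_pos: [0.4775, 0.0723, 0.0204]
tcp_rot: [[0.009, 0.141, 0.99], [-0.004, 0.99, -0.141], [-1.0, -0.003, 0.01]]
ft_force: [-0.2, 0.3, -6.7]
width: 0.237
(array([ 0.0064, -0.0001,  0.0003]), -0.0008)
```

```bash
python3 -m creep '[0.001,0,0.0002,0,0.002,0,0.0002,0,0.003,0,0.0002,0]'
python3 -m creep '[0.001,0,0,0,0.002,0,0,0]'
```

```text
t: 33.12
eef_pos: [0.4777, 0.0723, 0.0173]
tcp_rot: [[0.009, 0.141, 0.99], [-0.004, 0.99, -0.141], [-1.0, -0.003, 0.01]]
ft_force: [-1.3, -0.7, -8.0]
width: 0.236
t: 33.38
eef_pos: [0.4778, 0.0723, 0.0153]
tcp_rot: [[0.009, 0.141, 0.99], [-0.004, 0.99, -0.141], [-1.0, -0.003, 0.01]]
ft_force: [-0.7, 0.2, -7.7]
width: 0.237
```

```bash
python3 -m creep '[0.001,0,0,0,0.0015,0,0,0]'
python3 -m creep '[0.001,0,0,0,0.001,0,0,0]'
```

```text
t: 33.62
eef_pos: [0.4777, 0.0723, 0.0137]
tcp_rot: [[0.009, 0.141, 0.99], [-0.004, 0.99, -0.141], [-1.0, -0.003, 0.01]]
ft_force: [0.0, -1.1, -7.6]
width: 0.238
t: 33.88
eef_pos: [0.4778, 0.0723, 0.0134]
tcp_rot: [[0.009, 0.141, 0.99], [-0.004, 0.99, -0.141], [-1.0, -0.003, 0.009]]
ft_force: [-5.4, -0.4, 4.1]
width: 0.238
```

Seated on the marble at z ≈ 0.0134, the same height as on the spare rule. I'll release and rise.

```bash
python3 -m creep '[0,0,0,0]'
python3 -m creep '[0,0,0,0,0,0,0,0,0,0,0,0,0,0,0,0]' 130
python3 -m creep '[-0.02,0,0,0,-0.06,0,0,0,-0.1,0,0,0,-0.12,0,0,0,-0.12,0,0,0]'
python3 - <<'E'
from h import *
import cv2
cv2.imwrite("pics/w15.png",arm.capture("wrist"))
im=arm.capture("scene");cv2.imwrite("pics/s15.png",cv2.resize(im[110:320,200:430],None,fx=3.4,fy=2.8,interpolation=cv2.INTER_CUBIC))
E
```

```text
t: 34.0
eef_pos: [0.478, 0.0723, 0.0134]
tcp_rot: [[0.01, 0.141, 0.99], [-0.004, 0.99, -0.141], [-1.0, -0.003, 0.01]]
ft_force: [-0.7, -0.4, -6.5]
width: 0.236
t: 34.5
eef_pos: [0.4783, 0.0722, 0.0136]
tcp_rot: [[0.01, 0.141, 0.99], [-0.004, 0.99, -0.141], [-1.0, -0.003, 0.011]]
ft_force: [0.0, -0.3, -0.3]
width: 0.486
t: 35.12
eef_pos: [0.4786, 0.0726, 0.1353]
tcp_rot: [[0.014, 0.141, 0.99], [-0.005, 0.99, -0.141], [-1.0, -0.003, 0.015]]
ft_force: [-0.3, 0.1, -0.3]
width: 0.49
```

View pics/w15.png

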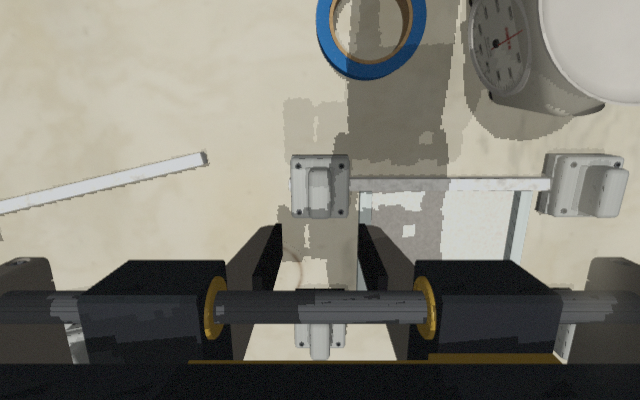

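View pics/s15.png

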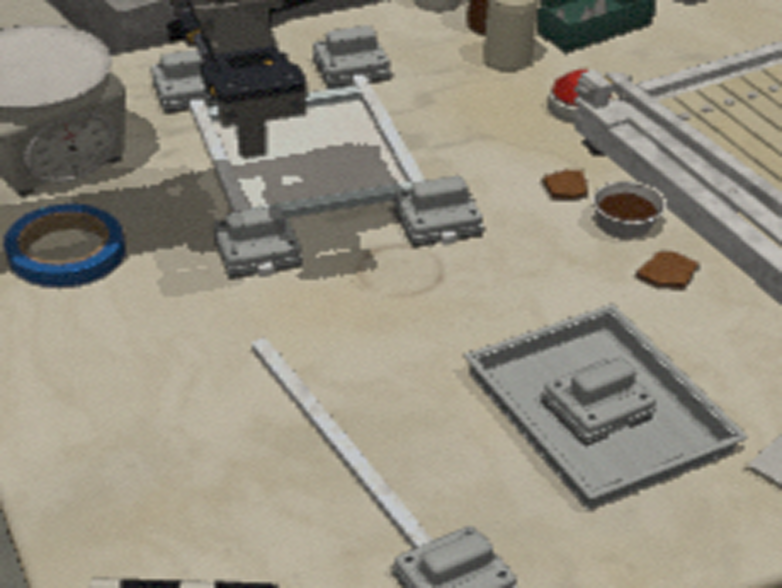

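```bash
python3 - <<'E'
import cv2
im=cv2.imread("pics/w15.png")
cv2.imwrite("pics/w15a.png",cv2.resize(im[145:225,280:440],None,fx=5,fy=6,interpolation=cv2.INTER_CUBIC))
cv2.imwrite("pics/w15b.png",cv2.resize(im[145:225,440:600],None,fx=5,fy=6,interpolation=cv2.INTER_CUBIC))
E
```

```text
(no output)
```

View pics/w15a.png

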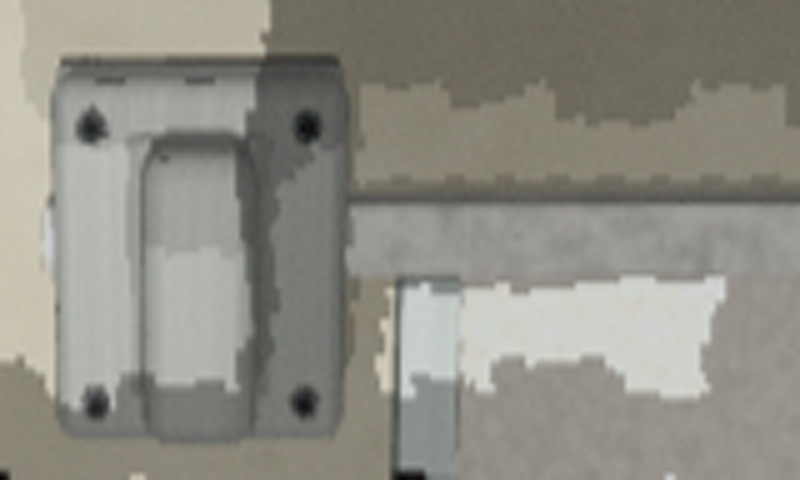

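View pics/w15b.png

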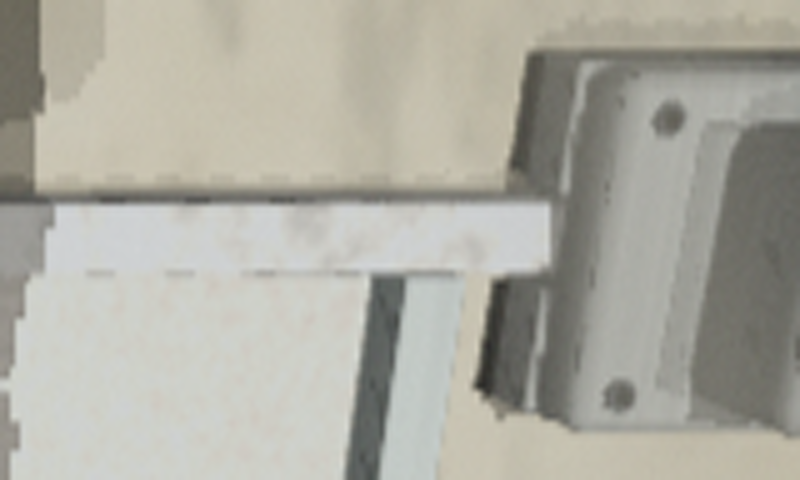

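```bash
python3 - <<'E'
from h import *
import cv2
np.set_printoptions(precision=4,suppress=True)
s=arm.sense();wp=(s["eef_pos"],s["tcp_rot"])
L=ray("wrist",(359.6,184.4),.013,wp);R=ray("wrist",(535.6,184.1),.013,wp);y=(R-L)/np.linalg.norm(R-L);print(y,L+y*(.0722-L[1])/y[1])
a=lambda x,y:(280+x/5-.4,145+y/6-.4)
print(np.mean([ray("wrist",a(*q),.03,wp) for q in((91,127),(307,127),(96,404),(304,403))],axis=0))
im=arm.capture("top");cv2.imwrite("pics/t15.png",im)
E
```

```text
[0.1403 0.9901 0.    ] [0.4747 0.0722 0.013 ]
[0.4761 0.0727 0.03  ]
```

View pics/t15.png

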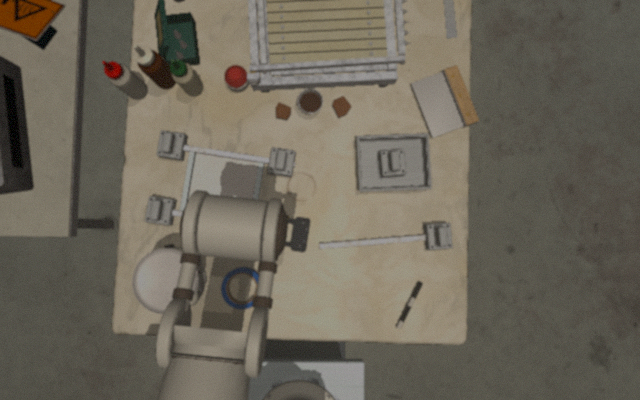

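```bash
python3 -m creep '[0,0,0,0,0,0,0,0]'
python3 - <<'E'
from h import *
import cv2
np.set_printoptions(precision=4,suppress=True)
s=arm.sense();wp=(s["eef_pos"],s["tcp_rot"]);print(wp[0],wp[1][:,0])
im=arm.capture("wrist");g=cv2.cvtColor(im,cv2.COLOR_BGR2GRAY).astype(int)
for u in(359,400,470,536):print(u,g[174:196,u])
cv2.imwrite("pics/w16a.png",cv2.resize(im[165:205,340:420],None,fx=10,fy=10,interpolation=cv2.INTER_CUBIC))
E
```

```text
t: 35.52
eef_pos: [0.4755, 0.0729, 0.1312]
tcp_rot: [[0.006, 0.141, 0.99], [-0.004, 0.99, -0.141], [-1.0, -0.003, 0.006]]
ft_force: [1.2, 0.7, 0.2]
width: 0.485
[0.4755 0.0729 0.1312] [ 0.0059 -0.0039 -1.    ]
359 [133 134 133 135 135 117 106 100  92  95 141 153 153 155 153 149 148 143
 140 143 147 132]
400 [131 134 134 130 132 116 106  95  90 101 138 151 155 156 154 152 152 155
 151 148 144 136]
470 [195 195 194 195 195 184 176 139 111 159 201 209 209 208 207 208 209 208
 209 209 209 205]
536 [184 186 187 188 192 181 177 136 116 170 199 207 208 206 202 195 190 192
 195 198 198 195]
```

View pics/w16a.png

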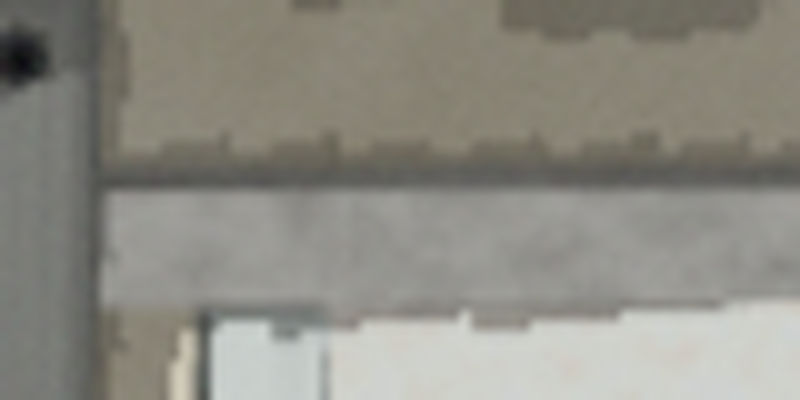

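```bash
python3 - <<'E'
from h import *
s=arm.sense();wp=(s["eef_pos"],s["tcp_rot"])
L=ray("wrist",(360,189.2),.013,wp);print(L, L[0]+.1416*(.0722-L[1]))
arm.job_done(); print(arm.sense()["t"])
E
```

```text
[0.48450519 0.11497444 0.013     ] 0.4784483240806811
the job is handed in; nothing more can be done
the job is handed in; nothing more can be done
```

The job is done and handed in at about 35.6 s on the robot's clock, well inside the 72 s limit.

**Finding the slipper:** I slid each saddle about 5 cm along the spare rule and left all three standing until the last was tried. The pull divided by the load on the soles was about 0.55 for saddle 1, 0.31 for saddle 2 and 0.54 for saddle 3. Saddle 2 clearly drags least, so I took it as the slipping one. Its ratio is still higher than the "third of a gripping one" given (about 0.15–0.22), so the evidence is the comparison with the other two, not the exact value.

**Placing the saddles:**
- **Slipping saddle (2):** it is in the wash tray, set down until the tray took its weight, then released. It stands upright.
- **Gripping saddle (3):** it is over the bare end of the loose rule. No contact force showed until the soles met the marble, at the same height as on the spare rule.
- **Gripping saddle (1):** it still stands on the marble astride the spare rule.

**Checks that disagreed:**
- **First grasp:** it closed on nothing because the real fingertips sit about 26 mm behind the reported tool point. Nothing was moved by it, and I corrected for it from then on.
- **Tool tilt:** dragging tilted the tool by up to about 1.7°. I worked that back out while saddle 3 was still on the spare rule, which meant sliding it back and forth a few extra millimetres.
- **Rule position:** one late reading put the loose rule 3.8 mm off, but the arm had not settled. A repeat put the rule at x = 0.4784 m, against 0.4785 m before placing, with no gap visible at the short rule nearest the saddle.

In the last top view, the chocolate and the marker look to be where they started.

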